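Bolt the drilling jig's guide bar

ROBOT

A 6-joint arm with a two-finger parallel gripper is mounted at the origin on the work surface. World frame = base frame: x ahead of the robot, y to its left, z up, the work surface at z = 0. Lengths are in m, angles in rad, forces in N, time in s.
With the tool pointing down it reaches from about 0.3 to 0.875 m from the base axis. Payload 6.4 kg.
Tool frame: the origin (TCP) lies midway between the tips of the shut fingers; the grasp point (between the pads) lies 19 mm behind it; x points along the fingers, y is the direction in which the jaws open and shut, and the axes are right-handed (so a half turn about x gives the same grasp; the last joint's range is limited). The gripper opens to 85 mm and grips with 20 to 120 N. Pads are 22 mm wide; open, the fingers measure 114 mm over their backs; the gripper's body (76 mm by 85 mm) begins 54 mm behind the grasp point. The pads swing forward as they close: fully open they stand 13 mm farther back than shut.
Start: joints at [-1.37, 0.181, 1.607, -0, 1.354, -0.206], TCP at [0.228, -0.528, 0.192] pointing down, gripper open.
Joint ranges: [-2.99, 2.99], [-0.89, 2.07], [0.3, 2.58], [-1.14, 4.28], [0, 2.63], [-3.12, 3.12]. Speed limits (rad/s): [2.57, 2.57, 3.01, 3.14, 3.14, 3.14].

INTERFACE

Orientations are given as a unit quaternion [w, x, y, z].
In Python, from bench import ctrl gives the robot as it stands.
- The arm moves only by the tool step_arm, never from a script. Its argument "motion" is a list of rows, each a list of 7 numbers: the shift along the tool's x, y, z in mm, then the turn, a rotation vector about the tool's x, y, z in degrees, then the closure in counts, from 0 (fully open) to 255 (shut). In form: [[tx, ty, tz, rx, ry, rz, hand], ...]. A call has 1 to 10 rows; each row is the pose to reach, as a shift and turn from the pose commanded when the call began, along the tool's axes at that moment; what a row does not reach only later rows make up. A row lasts 1/8 s, in which the tool goes at most 62.5 mm and 10.7 degrees, less where a joint would pass 70% of its speed; a pose out of reach is approached as far as the arm can. A call with a gripper value outside its range is refused whole. The fingers move at their own pace and stop on an object; the grip force is fixed at half the most. Time passes only in rows, so rows that repeat a pose let the fingers close. It gives the time, the measured TCP pose, the force and the opening at its end, in the units of the state.
- ctrl.get_obs(): the state, without advancing time (a new reading comes with each control period).
- ctrl.camera(name): name is "side" or "top"; returns (picture, depth): 480x640x3 uint8, red, green, blue; 480x640 float32, m along the optical axis (not along the pixel's ray), 0 where there is no reading.
- ctrl.camera_info(name): a dict with "fx", "fy", "cx", "cy" (pixels), "T" (4x4, takes a point from camera to world coordinates). Camera axes: x right, y down, z forward; pixel columns grow to the right and rows downward; lengths in m; the calibration is good to about 2 mm. A picture is of the moment at which its call begins. camera_info takes no time and is no camera call.
- ctrl.hand_in(): hands the job in, once; it reports no verdict.
The state is a dict: "time_s": time; "q": joint angles; "dq": joint speeds; "joint_efforts": joint torques, N m; "eef_pos": TCP position; "eef_rot": TCP orientation; "wrist_force": force on the tool from outside, world axes, zero at the start; "torque": the same for the moment, N m; "opening": opening from 0.0 (shut) to 1.0 (fully open).
Only numpy, scipy, OpenCV 4.12 (cv2) and the standard library are available. Lean on these libraries where they do the work, as an engineer would, in place of code of your own. Each camera call takes 0.05 s, during which the arm holds its last target. There are 200 camera calls.

TASK

Bolt the drilling jig's guide bar home: by its red knob, slide the barrel bolt across through the keeper, against its spring, until its upright handle just meets the tall brass cheek; then turn the handle down as far as it goes into the notch so that it stays there, and let go. The notch's place must be felt: press only lightly (under 15 N) on the barrel and its brass collar, and leave the other things on the bench where they are.

Things in the scene. Friction and masses are not known exactly. Their poses are not given: they have to be found in the camera images.
- jig: Fixed plywood drilling jig, an open tray 190 x 310 mm. Origin: on the table, under the barrel bolt's centre line. y is the direction in which the bolt slides shut, x points to the back of the tray, z up. Front rail 40 mm wide, 70 mm high, front face 14 mm in front (-x) of the bolt's line; aluminium guide bar with three bushes across the tray at y = 60 to 100 mm.
- bolt_line (a point): Fixed point on the barrel bolt's level centre line, on top of the front rail, 86 mm above the table; axes as the jig's. With joint bolt at s the handle's root is s along y from here. The handle turns down to the -x side, into the free space in front of the rail. Beside the handle the barrel reaches 17 mm above this point, the brass cheek 28 mm, both within x = -21 to +16 mm.
- notch_zone (a point): Fixed point on the bolt's centre line: the middle of the stretch in which the notch of the brass collar lies. The collar is clamped differently each time and is not measured: its notch is up to 16 mm either way along y from here, 11 mm wide for the 9 mm handle; its far (+y) side is a tall brass cheek that stops the upright handle. Collar and ledge are soft brass: over 15 N from the handle spoils them.
- keeper (a point): Middle of the brass keeper hoop on the guide bar, on the bolt's line, 34 mm tall over the rail, 28 mm wide; the bolt's nose goes through it. A blue spring block, 34 mm tall, stands 58 to 98 mm beyond it (+y).
- knob (a point): Centre of the red ball knob, 24 mm in diameter, at the end of the handle: a 9 mm steel rod square to the bolt, knob centre 60 mm from the bolt's centre line. Grasp the knob across, fingers on its two sides along the bolt's direction; it can pivot between them while the handle turns.
- bolt (a joint): How far the bolt is slid across, m: 0 fully back. About 1 N of friction; from 0.038 on a spring plunger pushes it back with 3.5 N, rising 1 N per 10 mm, so it springs back if let go before the handle is in the notch. The handle meets the cheek at a value between 0.045 and 0.077, and can go down only there or up to 2 mm short of it; elsewhere a ledge stops it at about 0.5 rad.
- handle (a joint): Angle of the handle about the bolt's centre line, in rad: 0 upright, 1.5 turned all the way down (nearly level, on the -x side of bolt_line). It stays where it is left (0.045 N m of friction).
- seat_blank: White plastic plate 90 x 75 x 12 mm with two holes, lying in the jig's tray. Leave it alone.
- caster: Small swivel caster, 70 mm tall, wheel up, standing in the jig's tray. Leave it alone.
- brush: Paint brush lying on the bench in front of the jig. Leave it alone.
- tub: Blue plastic tub, 124 mm wide, 130 mm tall, on the left. Leave it alone.
- drill: Black and orange cordless drill standing on its battery, 195 mm tall, on the right. Leave it alone.
- spanner: Steel spanner lying on the left of the bench. Leave it alone.
- glue: Yellow glue bottle, 150 mm tall, on the left. Leave it alone.

How it is judged:
On the way, in this order (a step that is already met when the one before it is completed fails the run):
1. the bolt is slid across through the keeper with its handle still up (value of joint bolt above 0.039 m and value of joint handle below 0.8 rad), for 0.1 s.
2. the handle is turned down into the notch (value of joint bolt above 0.039 m and value of joint handle above 1.25 rad), for 0.2 s.
At the end, for the whole second after the job is handed in: The bolt is across (joint bolt above 0.039 m), its handle is down in the notch (joint handle above 1.25 rad of 1.5), both at rest, and released (all of step 2 and velocity of joint bolt between -0.01 and 0.01 m/s and velocity of joint handle between -0.05 and 0.05 rad/s); the robot touches nothing.
It fails at once if the handle is pressed on the barrel, its ledge or the brass collar with more than 15 N (contact force between handle and jig above 15 N).
It fails at once if one of the other things on the bench is moved by more than 20 mm (distance of any of seat_blank, caster, brush, tub, drill, spanner, glue from where it was at the start of the episode above 0.02 m).
It also fails if it takes over 64 s, if anything falls off the work surface, if the arm or the gripper's body presses on something with over 40 N, if the wrist force passes 120 N, or if a joint passes its speed limit or range.

## Working session

There is one attempt and no reset: what is moved stays moved. The work goes in short steps, Python scripts to look and compute and a tool call to move; the robot and the scene stay as the last step left them, time stands still between calls to the robot, and variables do not carry over. Pictures are saved under pics/ and viewed, about 8 in all and at most 12, crops included, and the job is handed in when it is done.

Besides the shell and the picture viewer there is one more tool, called after "Call:" as name(argument=value, ...) on one line, values as JSON. step_arm: Moves the arm, as the interface text tells. Its arguments: {"type":"object","properties":{"motion":{"type":"array","items":{"type":"array","items":{"type":"number"}}}},"required":["motion"]}

```bash
ls; mkdir -p pics
cat > h.py <<'E'
import numpy as np, cv2
from bench import ctrl
def pts(name):
    im,d=ctrl.camera(name); c=ctrl.camera_info(name)
    v,u=np.mgrid[:480,:640]
    P=np.stack([(u-c["cx"])/c["fx"]*d,(v-c["cy"])/c["fy"]*d,d],-1)
    return im,d,P@c["T"][:3,:3].T+c["T"][:3,3]
def save(n,im,k=1): cv2.imwrite(f"pics/{n}.png",cv2.resize(im[...,::-1],None,fx=k,fy=k))
E
python3 - <<'E'
from h import *
np.set_printoptions(precision=4,suppress=True)
print(ctrl.get_obs())
ims=[]
for n in("top","side"):
    im,d,P=pts(n); save(n,im)
    c=ctrl.camera_info(n); print(n,c["T"],c["fx"])
    h=cv2.cvtColor(im,cv2.COLOR_RGB2HSV)
    m=(((h[...,0]<6)|(h[...,0]>174))&(h[...,1]>150)&(h[...,2]>60)).astype(np.uint8)
    k,l,s,ce=cv2.connectedComponentsWithStats(m)
    for i in range(1,k):
        if s[i,4]>25: q=(l==i)&(d>0); print(s[i],ce[i],P[q].mean(0),P[q].min(0),P[q].max(0))
E
```

```text
pics
{'time_s': 0.0, 'q': array([-1.3703,  0.1815,  1.608 , -0.    ,  1.3538, -0.2063]), 'dq': array([ 0.0015, -0.0003, -0.0008, -0.0006,  0.0021, -0.0005]), 'joint_efforts': array([ -0.0011, -44.4876, -35.1332,  -0.0005,   0.009 ,  -0.    ]), 'eef_pos': array([ 0.2274, -0.5274,  0.191 ]), 'eef_rot': array([-0.1422, -0.6925, -0.1435,  0.6925]), 'wrist_force': array([ 0.4831,  0.3032, -0.4627]), 'torque': array([-0.0031, -0.0099,  0.0608]), 'opening': 1.0010074420327268}
top [[ 0.0203 -0.9818  0.189   0.3556]
 [-0.9996 -0.0164  0.0217  0.0037]
 [-0.0182 -0.1894 -0.9817  1.0915]
 [ 0.      0.      0.      1.    ]] 432.996394865777
[363 218  10  10  82] [367.378  222.4024] [ 0.552  -0.0725  0.1535] [ 0.542  -0.0832  0.1447] [ 0.5623 -0.0629  0.1583]
side [[-0.8508 -0.3494  0.3926  0.1004]
 [-0.5255  0.5773 -0.625   0.6754]
 [-0.0083 -0.738  -0.6748  0.8322]
 [ 0.      0.      0.      1.    ]] 443.86753483070447
[316 207   8   6  41] [319.4146 209.5122] [ 0.5505 -0.0672  0.1532] [ 0.542  -0.0754  0.1441] [ 0.5605 -0.0617  0.1597]
```

View pics/top.png

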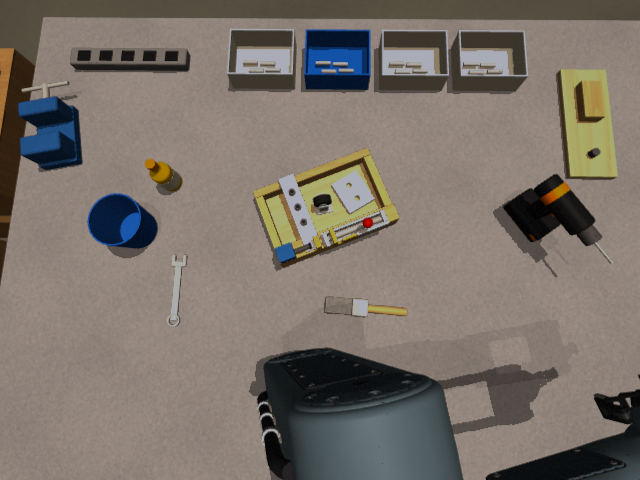

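View pics/side.png

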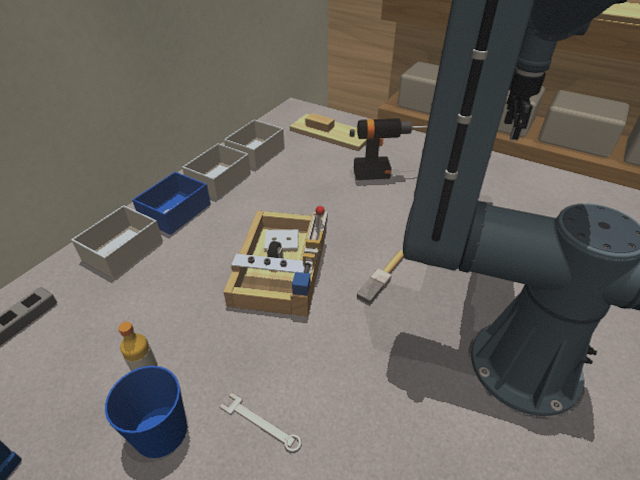

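The knob is at (367,222) in the top view and (319,209) in the side view. The bolt slides to image left, towards the blue block at (285,253). Next I'll measure the yaw.

Run:
```python
from h import *
np.set_printoptions(precision=4,suppress=True)
im,d,P=pts("top"); save("crop",im[140:275,240:410],4.5)
h=cv2.cvtColor(im,cv2.COLOR_RGB2HSV)
reg=np.zeros((480,640),bool); reg[140:275,240:410]=1
for lo,hi in((.03,.2),(.06,.08),(.04,.075)):
    q=reg&(P[...,2]>lo)&(P[...,2]<hi)
    r=cv2.minAreaRect((P[q][:,:2]*1000).astype(np.float32)); print(lo,hi,r); print(cv2.boxPoints(r))
c=ctrl.camera_info("top")
def blob(m,t):
    k,l,s,ce=cv2.connectedComponentsWithStats((m&reg).astype(np.uint8))
    for i in range(1,k):
        if s[i,4]>8: q=(l==i)&(d>0); print(t,s[i],P[q].mean(0),P[q].min(0),P[q].max(0))
blob((h[...,0]>100)&(h[...,0]<125)&(h[...,1]>120),"blue")
blob((h[...,1]<40)&(h[...,2]>150)&(P[...,2]>.04),"metal")
```

```text
0.03 0.2 ((613.0740966796875, 22.909408569335938), (208.11624145507812, 310.2905578613281), 22.440885543823242)
[[ 457.6723  126.584 ]
 [ 576.1195 -160.2094]
 [ 768.476   -80.7652]
 [ 650.0287  206.0282]]
0.06 0.08 ((613.0004272460938, 19.541671752929688), (203.34439086914062, 310.44183349609375), 19.978504180908203)
[[ 464.4128  130.6834]
 [ 570.4807 -161.0763]
 [ 761.588   -91.6001]
 [ 655.5201  200.1596]]
0.04 0.075 ((613.492431640625, 23.082199096679688), (207.21102905273438, 310.2905578613281), 22.440887451171875)
[[ 458.5089  126.9296]
 [ 576.9562 -159.8639]
 [ 768.476   -80.7652]
 [ 650.0287  206.0283]]
blue [275 243  20  20 271] [0.4882 0.1129 0.1026] [0.4667 0.0917 0.0776] [0.5112 0.1365 0.1093]
metal [278 174  39  73 979] [0.6008 0.0889 0.0749] [0.5092 0.0436 0.0688] [0.6877 0.1396 0.0811]
metal [334 209  55  22 207] [ 0.5675 -0.0807  0.0984] [ 0.5441 -0.1246  0.0723] [0.5957 0.0008 0.1059]
metal [373 217   8   4  12] [ 0.5734 -0.0994  0.0929] [ 0.57   -0.1071  0.0903] [ 0.5777 -0.0905  0.0959]
metal [336 225  23  11  65] [ 0.5442 -0.0276  0.0929] [ 0.5329 -0.0553  0.0879] [ 0.5577 -0.004   0.0958]
metal [321 231  10  15  64] [0.5247 0.0191 0.0984] [0.5083 0.0095 0.0784] [0.5424 0.0315 0.1031]
metal [338 238   4   3   9] [ 0.5276 -0.0126  0.0728] [ 0.5249 -0.0163  0.0704] [ 0.5301 -0.0092  0.0766]
```

View pics/crop.png

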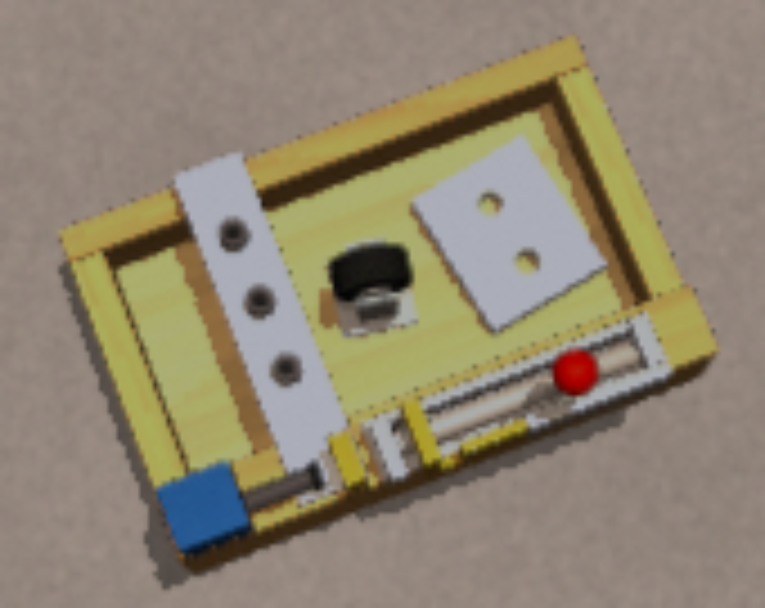

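The crop shows the tall brass cheek at about (420,430), with the ledge to its right at (495,437). The keeper is at (347,458) and the knob at (575,372). I'll fit the direction and the cheek offset.

Run:
```python
from h import *
from scipy.spatial.transform import Rotation as R
np.set_printoptions(precision=4,suppress=True)
im,d,P=pts("top"); h=cv2.cvtColor(im,cv2.COLOR_RGB2HSV); c=ctrl.camera_info("top")
reg=np.zeros((480,640),bool); reg[140:275,240:410]=1
def cast(u,v,z):
    r=c["T"][:3,:3]@[(u-c["cx"])/c["fx"],(v-c["cy"])/c["fy"],1]; t=c["T"][:3,3]; return t+r*(z-t[2])/r[2]
g=lambda x,y:(240+(x+.5)/4.5-.5,140+(y+.5)/4.5-.5)
A,B=[cast(*g(*p),.07) for p in((60,235),(575,38))]; print("back",A,B,np.degrees(np.arctan2(B[0]-A[0],A[1]-B[1])))
A,B=[cast(*g(*p),.075) for p in((178,178),(285,470))]; print("bar",np.degrees(np.arctan2(A[1]-B[1],A[0]-B[0])))
K=cast(367.4,222.4,.146+.003); print("knob",K)
yaw=np.radians(20); ey=np.array([-np.sin(yaw),np.cos(yaw)]); ex=np.array([np.cos(yaw),np.sin(yaw)])
# in jig-like frame relative to knob
m=reg&(h[...,0]>22)&(h[...,0]<33)&(h[...,1]>170)&(P[...,2]>.078)
k,l,s,ce=cv2.connectedComponentsWithStats(m.astype(np.uint8),connectivity=4)
for i in range(1,k):
    if s[i,4]>5:
        q=P[l==i]; r=q[:,:2]-K[:2]; a=np.c_[r@ex,r@ey,q[:,2]]; print(s[i],a.min(0),a.max(0),np.median(a,0))
q=P[reg&(h[...,0]>100)&(h[...,0]<125)&(h[...,1]>120)&(P[...,2]>.1)]; r=q[:,:2]-K[:2]; print("blue",(r@ex).min(),(r@ex).max(),(r@ey).min(),(r@ey).max())
o=ctrl.get_obs(); M=R.from_quat(np.roll(o["eef_rot"],-1)).as_matrix(); print(M)
```

```text
back [0.6414 0.2007 0.07  ] [ 0.7584 -0.0791  0.07  ] 22.691445651980782
bar 21.525171827529945
knob [ 0.5529 -0.0729  0.149 ]
[330 230  10  14  57] [-0.0142  0.0691  0.0781] [0.0178 0.0839 0.1168] [-0.0004  0.0795  0.113 ]
[350 234   7   4  17] [-0.0121  0.0275  0.089 ] [-0.0079  0.042   0.1037] [-0.0106  0.0328  0.1004]
[313 237   8  12  45] [-0.0098  0.1152  0.0935] [0.0147 0.1247 0.1074] [0.002  0.1197 0.1038]
[345 237   5   3  10] [-0.0125  0.045   0.0894] [-0.0095  0.0548  0.1045] [-0.0118  0.0492  0.1003]
[342 239   3   3   6] [-0.0132  0.0575  0.0869] [-0.0101  0.0617  0.1017] [-0.0117  0.0598  0.0987]
blue -0.013743431162104539 0.022143608264546952 0.17725846176814242 0.21652328076371796
[[-0.0002  0.3956 -0.9184]
 [ 0.0011 -0.9184 -0.3956]
 [-1.     -0.0011 -0.0002]]
```

Run:
```python
from h import *
np.set_printoptions(precision=4,suppress=True)
im,d,P=pts("top"); h=cv2.cvtColor(im,cv2.COLOR_RGB2HSV)
reg=np.zeros((480,640),bool); reg[140:275,240:410]=1
yaw=np.radians(20); ey=np.array([-np.sin(yaw),np.cos(yaw)]); ex=np.array([np.cos(yaw),np.sin(yaw)])
q=P[reg&(P[...,2]>.055)&(P[...,2]<.085)]; a=np.c_[q[:,:2]@ex,q[:,:2]@ey]
def fit(b,v,f,n):
    bins=np.arange(b.min()+.02,b.max()-.02,.006); X=[];Y=[]
    for t in bins:
        w=v[(b>t)&(b<t+.006)]
        if len(w): X.append(t+.003);Y.append(f(w))
    X,Y=map(np.array,(X,Y)); k=np.ones(len(X),bool)
    for _ in range(4):
        p=np.polyfit(X[k],Y[k],1); e=abs(Y-np.polyval(p,X)); k=e<max(.0025,1.5*np.median(e))
    print(n,np.degrees(np.arctan(p[0])),k.sum(),len(k))
fit(a[:,1],a[:,0],np.max,"back  (yaw=20-)");fit(a[:,1],a[:,0],np.min,"front (yaw=20-)")
fit(a[:,0],a[:,1],np.max,"left (yaw=20+)");fit(a[:,0],a[:,1],np.min,"right (yaw=20+)")
for n in("top","side"):
    im,d,P=pts(n); h=cv2.cvtColor(im,cv2.COLOR_RGB2HSV)
    q=P[(h[...,0]>100)&(h[...,0]<125)&(h[...,1]>120)&(abs(P[...,2]-.104)<.006)&(P[...,0]<.56)&(P[...,0]>.4)&(abs(P[...,1]-.11)<.06)]
    print(n,cv2.minAreaRect((q[:,:2]*1000).astype(np.float32)))
```

```text
back  (yaw=20-) -2.3965795760070736 41 47
front (yaw=20-) -0.48246211723003646 43 47
left (yaw=20+) 2.0270762813193675 27 29
right (yaw=20+) 3.2278060475574657 28 29
top ((489.42138671875, 113.36865234375), (35.03936767578125, 38.7257080078125), 23.499446868896484)
side ((487.9534912109375, 115.0322265625), (34.67573165893555, 39.81871032714844), 22.130130767822266)
```

Call:
step_arm(motion=[[-50,0,0,0,0,0,0],[-50,-289,-478,1.6,0,0,0],[-50,-289,-478,1.6,0,0,0],[-50,-289,-478,1.6,0,0,0],[-50,-289,-478,1.6,0,0,0],[-50,-289,-478,1.6,0,0,0],[-50,-289,-478,1.6,0,0,0],[-50,-289,-478,1.6,0,0,0],[-50,-289,-478,1.6,0,0,0],[-50,-289,-478,1.6,0,0,0]])

```text
time_s: 1.6
eef_pos: [0.5532, -0.0716, 0.2421]
eef_rot: [0.133, 0.695, 0.133, -0.694]
wrist_force: [0.5, -0.9, 0.3]
opening: 1.001
```

Call:
step_arm(motion=[[0,0,0,0,0,0,0]])

```text
time_s: 1.72
eef_pos: [0.5536, -0.0698, 0.2417]
eef_rot: [0.135, 0.694, 0.135, -0.694]
wrist_force: [0.3, -0.2, 0.1]
opening: 0.996
```

Call:
step_arm(motion=[[40,2,2,0,0,0,0],[80,2,2,0,0,0,0],[117,2,2,0,0,0,0],[117,2,2,0,0,0,0]])

```text
time_s: 2.22
eef_pos: [0.5481, -0.0761, 0.1219]
eef_rot: [-0.132, -0.692, -0.134, 0.697]
wrist_force: [0.5, -0.7, 1.1]
opening: 1.002
```

Run:
```python
from h import *
a,_,P=pts("top"); b,_,_=pts("side"); 
A=cv2.resize(a[170:290,270:420],None,fx=2.6,fy=2.6,interpolation=2);B=cv2.resize(b[140:260,240:390],None,fx=2.6,fy=2.6,interpolation=2)
save("grasp",np.hstack([A,B])); print(ctrl.get_obs()["eef_pos"])
```

```text
[ 0.55132323 -0.07696686  0.125918  ]
```

View pics/grasp.png

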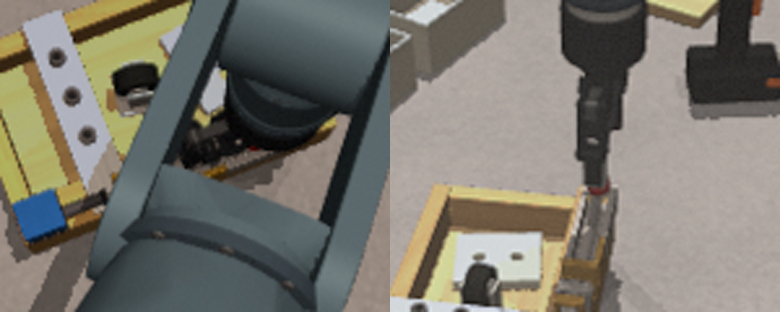

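The side view shows the fingers straddling the red knob, which just shows at (600,187). I'll close the gripper.

Call:
step_arm(motion=[[0,0,0,0,0,0,255],[0,0,0,0,0,0,255],[0,0,0,0,0,0,255],[0,0,0,0,0,0,255],[0,0,0,0,0,0,255],[0,0,0,0,0,0,255],[0,0,0,0,0,0,255],[0,0,0,0,0,0,255]])

```text
time_s: 3.32
eef_pos: [0.551, -0.0761, 0.1248]
eef_rot: [-0.133, -0.694, -0.133, 0.694]
wrist_force: [-0.0, 0.6, 0.6]
opening: -0.004
```

```bash
cat > o.py <<'E'
from h import *
from scipy.spatial.transform import Rotation as R
np.set_printoptions(precision=4,suppress=True)
o=ctrl.get_obs(); M=R.from_quat(np.roll(o["eef_rot"],-1)).as_matrix()
print(o["time_s"],o["eef_pos"],"Ftool",M.T@o["wrist_force"],"T",M.T@o["torque"],"op",round(o["opening"],3))
E
python3 o.py
```

```text
3.325 [ 0.551  -0.0761  0.1248] Ftool [-0.6005 -0.532  -0.1582] T [ 0.0578 -0.0035 -0.0185] op -0.004
```

The gripper closed fully, so it missed the knob. I'll look again.

Run:
```python
from h import *
np.set_printoptions(precision=4,suppress=True)
b,d,P=pts("side"); a,da,Pa=pts("top")
for im,dd,PP in((b,d,P),(a,da,Pa)):
    h=cv2.cvtColor(im,cv2.COLOR_RGB2HSV)
    m=((h[...,0]<6)|(h[...,0]>174))&(h[...,1]>150)&(h[...,2]>50)&(PP[...,2]>.1)&(PP[...,0]<.65)&(PP[...,0]>.45)&(abs(PP[...,1])<.15)
    v,u=np.nonzero(m); print(m.sum(), u.min() if len(u) else 0,u.max() if len(u) else 0,v.min() if len(u) else 0,v.max() if len(u) else 0,PP[m].mean(0),PP[m].min(0),PP[m].max(0))
A=cv2.resize(a[190:250,320:400],None,fx=5,fy=5,interpolation=2);B=cv2.resize(b[180:240,280:360],None,fx=5,fy=5,interpolation=2)
save("g2",np.hstack([A,B]))
```

```text
31 316 323 207 212 [ 0.5513 -0.0669  0.1535] [ 0.5405 -0.0734  0.1457] [ 0.559  -0.0614  0.1594]
7 365 368 226 227 [ 0.5436 -0.0713  0.15  ] [ 0.542  -0.0743  0.1474] [ 0.5446 -0.0675  0.1537]
```

View pics/g2.png

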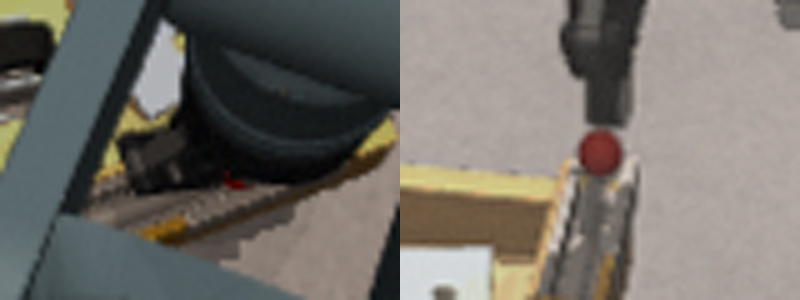

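Run:
```python
from h import *
np.set_printoptions(precision=4,suppress=True)
b,d,P=pts("side"); c=ctrl.camera_info("side")
def proj(p):
    q=np.linalg.inv(c["T"])@np.r_[p,1]; return q[0]/q[2]*c["fx"]+c["cx"],q[1]/q[2]*c["fy"]+c["cy"]
print("tcp px",proj([.551,-.0761,.1248]),"knob px",proj([.552,-.0725,.146]))
for v in range(192,216,2): print(v,[ (P[v,u]*1000).astype(int).tolist() for u in(317,320,323,326)], b[v,320])
```

```text
tcp px (np.float64(321.05946469616765), np.float64(216.44816388142235)) knob px (np.float64(319.9909578861944), np.float64(210.4730757404894))
192 [[536, -33, 232], [528, -34, 234], [520, -33, 238], [535, -72, 208]] [47 47 45]
194 [[543, -44, 217], [535, -45, 219], [526, -43, 224], [539, -79, 197]] [48 47 45]
196 [[558, -68, 190], [546, -62, 198], [538, -64, 200], [541, -83, 187]] [48 44 42]
198 [[555, -63, 189], [546, -63, 192], [539, -66, 193], [541, -83, 182]] [49 50 49]
200 [[556, -66, 180], [546, -63, 186], [538, -64, 188], [541, -84, 174]] [52 47 46]
202 [[555, -64, 175], [549, -67, 176], [539, -65, 181], [652, -274, 2]] [49 47 45]
204 [[557, -67, 166], [547, -65, 172], [541, -68, 172], [646, -264, 3]] [51 50 50]
206 [[666, -245, 0], [554, -76, 156], [652, -256, -1], [640, -254, 5]] [109  62  58]
208 [[556, -65, 156], [550, -70, 155], [544, -74, 155], [637, -248, 2]] [125  48  45]
210 [[555, -64, 151], [547, -64, 155], [543, -72, 151], [634, -244, -1]] [125  53  50]
212 [[553, -60, 148], [546, -64, 148], [542, -70, 146], [561, -119, 105]] [111  50  45]
214 [[582, -108, 97], [546, -63, 143], [567, -112, 100], [560, -117, 100]] [83 42 40]
```

Run:
```python
from h import *
np.set_printoptions(precision=4,suppress=True)
b,d,P=pts("side"); c=ctrl.camera_info("side")
def proj(p):
    q=np.linalg.inv(c["T"])@np.r_[p,1]; return q[0]/q[2]*c["fx"]+c["cx"],q[1]/q[2]*c["fy"]+c["cy"]
for z in (.191,.21,.23): print("start tcp px",z,proj([.2274,-.5274,z]))
o=cv2.imread("pics/side.png")
A=cv2.resize(o[60:160,470:570],None,fx=4,fy=4,interpolation=2);B=cv2.resize(b[130:230,270:370,::-1],None,fx=4,fy=4,interpolation=2)
cv2.imwrite("pics/cmp.png",np.hstack([A,B])); print(ctrl.get_obs()["q"], ctrl.get_obs()["eef_pos"])
```

```text
start tcp px 0.191 (np.float64(504.5394434683059), np.float64(148.29046388313964))
start tcp px 0.21 (np.float64(506.48063120586517), np.float64(142.19257639469865))
start tcp px 0.23 (np.float64(508.568503113342), np.float64(135.6339073202282))
[-0.3507  0.209   1.7166  0.      1.2161  0.8412] [ 0.551  -0.0761  0.1249]
```

View pics/cmp.png

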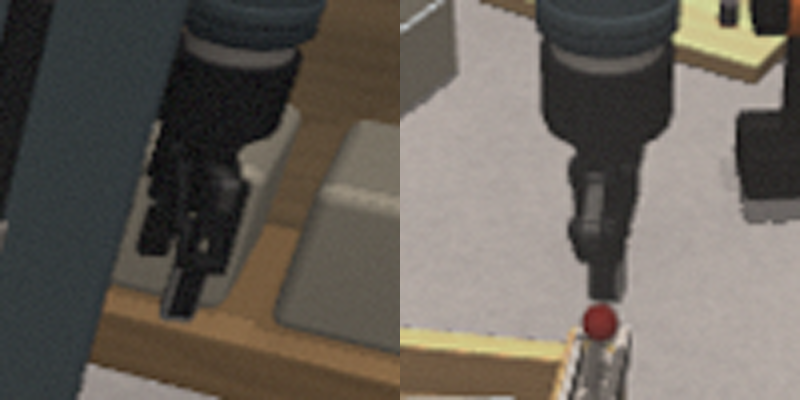

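Run:
```python
from h import *
np.set_printoptions(precision=4,suppress=True)
b,d,P=pts("side"); c=ctrl.camera_info("side")
def proj(p):
    q=np.linalg.inv(c["T"])@np.r_[p,1]; return (q[0]/q[2]*c["fx"]+c["cx"],q[1]/q[2]*c["fy"]+c["cy"])
for v in range(150,208,5): 
    r=P[v,290:350]; k=np.nonzero((r[:,2]>.13)&(r[:,1]>-.2))[0]
    print(v,k.min()+290,k.max()+290,[(r[j]*1000).astype(int).tolist() for j in(k.min()+1,k[len(k)//2],k.max()-1)])
a,da,Pa=pts("top")
m=(Pa[...,2]>.13)&(Pa[...,2]<.24)&(Pa[...,0]>.5)&(Pa[...,0]<.62)&(abs(Pa[...,1]+.07)<.06)
q=Pa[m]; print(m.sum()); 
for lo in np.arange(.13,.24,.01):
    w=q[(q[:,2]>lo)&(q[:,2]<lo+.01)]
    if len(w): print(lo,len(w),w.min(0),w.max(0))
```

```text
150 305 338 [[573, -47, 323], [532, -48, 335], [513, -80, 324]]
155 306 338 [[569, -44, 313], [530, -45, 325], [513, -82, 311]]
160 306 337 [[569, -45, 300], [530, -44, 313], [511, -74, 303]]
165 312 331 [[550, -40, 296], [530, -45, 299], [518, -59, 296]]
170 312 330 [[560, -55, 271], [531, -42, 288], [528, -73, 272]]
175 312 329 [[559, -54, 258], [530, -41, 276], [526, -65, 263]]
180 314 346 [[555, -55, 245], [530, -44, 260], [661, -412, 0]]
185 313 327 [[537, -21, 258], [525, -28, 258], [532, -66, 233]]
190 313 326 [[536, -21, 245], [522, -23, 248], [535, -67, 217]]
195 315 346 [[545, -43, 213], [536, -51, 212], [619, -336, 2]]
200 317 326 [[550, -60, 187], [542, -66, 186], [539, -75, 181]]
205 320 324 [[547, -70, 166], [546, -73, 164], [542, -71, 167]]
62
0.14 8 [ 0.5424 -0.0764  0.1458] [ 0.5453 -0.0656  0.1499]
0.15000000000000002 3 [ 0.5445 -0.0807  0.1501] [ 0.546  -0.0672  0.1537]
0.16000000000000003 1 [ 0.5436 -0.0728  0.166 ] [ 0.5436 -0.0728  0.166 ]
0.17000000000000004 3 [ 0.5394 -0.0763  0.1725] [ 0.5419 -0.07    0.1762]
0.18000000000000005 3 [ 0.5404 -0.0673  0.1809] [ 0.5427 -0.0652  0.1897]
0.21000000000000008 11 [ 0.5283 -0.0604  0.2107] [ 0.539  -0.0499  0.2198]
0.22000000000000008 16 [ 0.5266 -0.06    0.2206] [ 0.5385 -0.0454  0.2288]
0.2300000000000001 17 [ 0.5222 -0.0513  0.2307] [ 0.535  -0.0348  0.2399]
```

Both cameras put the shut fingertips at z ≈ 0.165, directly above the knob, while the reported TCP z is 0.125. I trust the cameras. I'll reopen, go down part of the way and compare again.

Call:
step_arm(motion=[[0,0,0,0,0,0,0],[0,0,0,0,0,0,0],[0,0,0,0,0,0,0],[0,0,0,0,0,0,0],[0,0,0,0,0,0,0],[0,0,0,0,0,0,0],[5,0,0,0,0,0,0],[10,0,0,0,0,0,0],[10,0,0,0,0,0,0]])

```text
time_s: 4.75
eef_pos: [0.5505, -0.0759, 0.1141]
eef_rot: [-0.133, -0.694, -0.133, 0.695]
wrist_force: [-0.6, -0.2, -0.7]
opening: 0.998
```

```bash
python3 o.py
cat > tip.py <<'E'
from h import *
b,d,P=pts("side")
print(ctrl.get_obs()["eef_pos"])
for v in range(190,232,3):
    r=P[v,290:350]; k=np.nonzero((r[:,2]>.11)&(r[:,1]>-.2))[0]
    if len(k): print(v,k.min()+290,k.max()+290,[(r[j]*1000).astype(int).tolist() for j in k[::3]])
B=cv2.resize(b[150:240,270:370],None,fx=6,fy=6,interpolation=2); save("open%d"%(ctrl.get_obs()["time_s"]*10),B)
E
python3 tip.py; ls pics
```

```text
4.75 [ 0.5505 -0.0759  0.1141] Ftool [ 0.6943 -0.0137  0.6284] T [ 0.0171 -0.0246 -0.0201] op 0.998
[ 0.55074239 -0.07603231  0.11442698]
190 312 329 [[533, -7, 254], [526, -8, 256], [521, -12, 256], [515, -16, 256], [524, -44, 235], [560, -120, 176]]
193 293 325 [[100, 675, 832], [530, -10, 246], [524, -13, 246], [515, -12, 250], [523, -39, 230]]
196 312 324 [[533, -7, 238], [527, -10, 238], [519, -10, 241], [515, -15, 240], [526, -47, 215]]
199 312 323 [[532, -5, 231], [532, -18, 223], [529, -25, 220], [512, -11, 235]]
202 311 323 [[536, -6, 221], [529, -8, 222], [521, -8, 225], [514, -11, 226], [518, -29, 213]]
205 314 323 [[529, -8, 214], [521, -9, 216], [514, -10, 218], [522, -37, 197]]
208 314 349 [[541, -28, 187], [531, -24, 194], [523, -25, 196], [521, -36, 190]]
211 314 324 [[541, -27, 178], [531, -24, 185], [524, -27, 185], [524, -40, 177]]
214 315 322 [[537, -24, 173], [528, -24, 176], [524, -31, 174]]
217 317 333 [[558, -68, 125], [551, -71, 125]]
220 317 319 [[557, -66, 117]]
223 326 326 [[100, 675, 832]]
229 331 331 [[100, 675, 832]]
cmp.png
crop.png
g2.png
grasp.png
open48.png
side.png
top.png
```

Call:
step_arm(motion=[[10,0,0,0,0,0,0],[20,0,0,0,0,0,0],[28,0,0,0,0,0,0],[28,0,0,0,0,0,0]])

```text
time_s: 5.3
eef_pos: [0.5503, -0.0759, 0.0857]
eef_rot: [-0.133, -0.694, -0.134, 0.695]
wrist_force: [-0.1, -0.1, -0.0]
opening: 1.009
```

```bash
python3 tip.py; python3 o.py; ls pics
```

```text
[ 0.55072754 -0.07600746  0.08637153]
190 303 333 [[100, 675, 832], [544, -37, 232], [532, -30, 241], [529, -39, 236], [528, -50, 230], [525, -59, 225], [100, 675, 832]]
193 312 329 [[536, -11, 243], [529, -14, 243], [524, -19, 242], [517, -20, 244], [529, -53, 219], [523, -56, 219]]
196 312 328 [[533, -7, 238], [529, -12, 236], [523, -15, 237], [515, -16, 239], [534, -61, 204], [525, -60, 208]]
199 312 328 [[535, -9, 228], [527, -9, 231], [522, -15, 229], [514, -15, 232], [525, -46, 208], [558, -117, 150]]
202 312 331 [[531, -3, 225], [528, -11, 221], [522, -14, 221], [514, -15, 223], [524, -44, 201], [100, 675, 832]]
205 312 324 [[534, -7, 212], [526, -8, 214], [520, -12, 214], [514, -15, 215], [524, -45, 191]]
208 312 324 [[532, -4, 206], [539, -28, 187], [532, -31, 188], [512, -12, 209], [544, -79, 152]]
211 312 324 [[533, -6, 196], [527, -9, 196], [521, -13, 196], [512, -12, 201], [542, -76, 145]]
214 312 323 [[532, -3, 190], [524, -4, 192], [518, -7, 193], [512, -11, 192]]
217 314 323 [[540, -25, 162], [530, -23, 168], [523, -26, 169], [521, -36, 162]]
220 314 323 [[540, -26, 152], [530, -22, 159], [524, -26, 159], [521, -36, 153]]
223 315 322 [[538, -26, 143], [528, -24, 149], [524, -31, 146]]
5.35 [ 0.5507 -0.076   0.0864] Ftool [-0.2558  0.3014  0.0819] T [0.0531 0.0227 0.0154] op 1.001
cmp.png
crop.png
g2.png
grasp.png
open48.png
open53.png
side.png
top.png
```

Call:
step_arm(motion=[[0,0,0,0,0,0,255],[0,0,0,0,0,0,255],[0,0,0,0,0,0,255],[0,0,0,0,0,0,255],[0,0,0,0,0,0,255],[0,0,0,0,0,0,255],[0,0,0,0,0,0,255]])

```text
time_s: 6.22
eef_pos: [0.5513, -0.0762, 0.0874]
eef_rot: [0.133, 0.695, 0.133, -0.694]
wrist_force: [-1.8, 1.3, 4.8]
opening: 0.242
```

```bash
python3 o.py; python3 tip.py
```

```text
6.225 [ 0.5513 -0.0762  0.0874] Ftool [-4.7724 -1.8461  1.2326] T [-0.     -0.1792 -0.2502] op 0.242
[ 0.55133101 -0.07619572  0.0873703 ]
190 313 329 [[559, -52, 217], [540, -35, 235], [534, -38, 235], [527, -41, 236], [533, -65, 219], [525, -64, 223]]
193 313 328 [[558, -51, 210], [545, -43, 219], [531, -34, 230], [530, -45, 224], [535, -67, 208], [540, -91, 191]]
196 313 327 [[559, -51, 200], [533, -23, 228], [526, -26, 229], [535, -54, 207], [531, -60, 205]]
199 312 327 [[537, -12, 225], [532, -18, 223], [524, -18, 226], [518, -21, 226], [534, -61, 195], [526, -62, 198]]
202 312 326 [[537, -12, 216], [532, -17, 215], [525, -19, 217], [516, -18, 220], [533, -60, 186]]
205 313 326 [[540, -21, 201], [534, -24, 201], [528, -28, 201], [520, -29, 203], [531, -61, 178]]
208 314 326 [[541, -28, 187], [539, -38, 181], [531, -38, 184], [521, -34, 191], [544, -89, 145]]
211 316 326 [[553, -56, 154], [544, -55, 158], [536, -56, 161], [537, -71, 150]]
214 316 325 [[554, -57, 144], [543, -53, 150], [538, -59, 149], [535, -69, 143]]
217 316 324 [[554, -57, 134], [544, -55, 139], [535, -54, 144]]
220 317 319 [[558, -68, 115]]
```

Call:
step_arm(motion=[[0,0,0,0,0,0,100],[0,0,0,0,0,0,100],[0,0,0,0,0,0,100],[6,0,-1,0,0,0,100],[6,0,-1,0,0,0,100],[6,0,-1,0,0,0,255],[6,0,-1,0,0,0,255],[6,0,-1,0,0,0,255],[6,0,-1,0,0,0,255],[6,0,-1,0,0,0,255]])

```text
time_s: 7.52
eef_pos: [0.5521, -0.0758, 0.0811]
eef_rot: [0.133, 0.695, 0.133, -0.694]
wrist_force: [-0.8, 0.1, 3.9]
opening: 0.249
```

```bash
python3 o.py
```

```text
7.525 [ 0.5521 -0.0758  0.0811] Ftool [-3.8669 -0.3655  0.764 ] T [-0.0088 -0.0883  0.0569] op 0.249
```

Call:
step_arm(motion=[[0,-3,0,0,0,0,255],[0,-8,0,0,0,0,255],[0,-14,0,0,0,0,255],[0,-20,0,0,0,0,255],[0,-26,0,0,0,0,255],[0,-32,0,0,0,0,255],[0,-36,0,0,0,0,255],[0,-39,0,0,0,0,255],[0,-42,0,0,0,0,255],[0,-43,0,0,0,0,255]])

```text
time_s: 8.78
eef_pos: [0.5366, -0.0364, 0.0812]
eef_rot: [0.134, 0.695, 0.133, -0.694]
wrist_force: [0.9, -6.2, 4.3]
opening: 0.247
```

```bash
python3 o.py
python3 - <<'E'
from h import *
b,d,P=pts("side"); a,_,_=pts("top")
save("slide",np.hstack([cv2.resize(b[170:260,270:370],None,fx=4,fy=4,interpolation=2),cv2.resize(a[190:280,300:400],None,fx=4,fy=4,interpolation=2)]))
E
```

```text
8.775 [ 0.5366 -0.0364  0.0812] Ftool [-4.2637  6.1183  1.4268] T [ 0.0041 -0.2871  0.7816] op 0.247
```

View pics/slide.png

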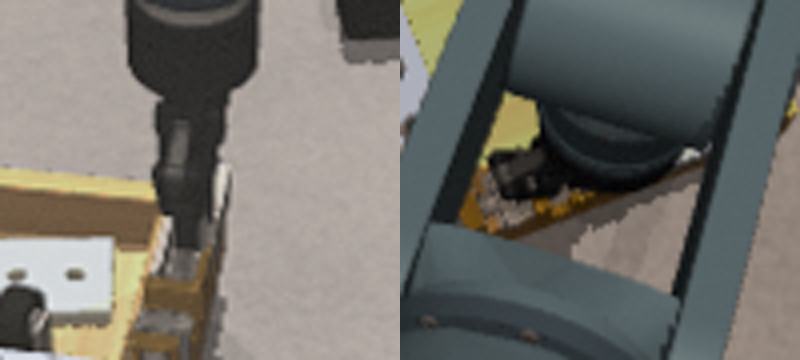

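The knob is still in the jaws and the bolt followed for 42 mm. The force along the bolt is about 6 N, the spring plus friction. In the side view the fingers are just short of the brass cheek at about (180,275).

Call:
step_arm(motion=[[0,-2,0,0,0,0,255],[0,-4,0,0,0,0,255],[0,-6,0,0,0,0,255],[0,-8,0,0,0,0,255],[0,-8,0,0,0,0,255]])

```text
time_s: 9.5
eef_pos: [0.5336, -0.0291, 0.0812]
eef_rot: [0.134, 0.695, 0.133, -0.694]
wrist_force: [0.5, -5.6, 4.6]
opening: 0.244
```

```bash
python3 o.py
```

```text
9.5 [ 0.5336 -0.0291  0.0812] Ftool [-4.6025  5.446   1.5864] T [-0.0309 -0.2579  0.7371] op 0.244
```

Call:
step_arm(motion=[[0,-1,0,0,0,0,255],[0,-2,0,0,0,0,255],[0,-3,0,0,0,0,255],[0,-4,0,0,0,0,255],[0,-4,0,0,0,0,255]])

```text
time_s: 10.12
eef_pos: [0.5322, -0.0255, 0.0812]
eef_rot: [0.134, 0.695, 0.132, -0.694]
wrist_force: [-0.1, -6.8, 4.4]
opening: 0.246
```

```bash
python3 o.py
```

```text
10.125 [ 0.5322 -0.0255  0.0812] Ftool [-4.384   6.3158  2.6615] T [ 0.0109 -0.2778  0.8924] op 0.246
```

Call:
step_arm(motion=[[0,-1,0,0,0,0,255],[0,-2,0,0,0,0,255],[0,-3,0,0,0,0,255],[0,-3,0,0,0,0,255]])

```text
time_s: 10.62
eef_pos: [0.5312, -0.0228, 0.0812]
eef_rot: [0.134, 0.695, 0.132, -0.694]
wrist_force: [0.2, -6.5, 3.5]
opening: 0.248
```

```bash
python3 o.py
```

```text
10.625 [ 0.5312 -0.0228  0.0812] Ftool [-3.457   6.1399  2.2724] T [-0.0045 -0.2995  0.9186] op 0.248
```

Call:
step_arm(motion=[[0,-1,0,0,0,0,255],[0,-2,0,0,0,0,255],[0,-2,0,0,0,0,255]])

```text
time_s: 11.0
eef_pos: [0.5304, -0.021, 0.0812]
eef_rot: [0.134, 0.695, 0.132, -0.694]
wrist_force: [0.7, -6.9, 3.1]
opening: 0.245
```

```bash
python3 o.py
```

```text
11.0 [ 0.5304 -0.021   0.0812] Ftool [-3.0376  6.7036  1.8758] T [-0.0225 -0.3262  0.9988] op 0.245
```

Call:
step_arm(motion=[[0,-1,0,0,0,0,255],[0,-2,0,0,0,0,255],[0,-2,0,0,0,0,255]])

```text
time_s: 11.38
eef_pos: [0.5297, -0.0192, 0.0812]
eef_rot: [0.134, 0.695, 0.132, -0.694]
wrist_force: [0.8, -7.2, 3.2]
opening: 0.246
```

```bash
python3 o.py
```

```text
11.375 [ 0.5297 -0.0192  0.0812] Ftool [-3.2148  7.0126  1.8747] T [-0.0223 -0.3385  1.0087] op 0.246
```

Call:
step_arm(motion=[[0,-1,0,0,0,0,255],[0,-2,0,0,0,0,255],[0,-2,0,0,0,0,255]])

```text
time_s: 11.75
eef_pos: [0.529, -0.0174, 0.0812]
eef_rot: [0.134, 0.695, 0.132, -0.694]
wrist_force: [0.5, -6.6, 3.7]
opening: 0.245
```

```bash
python3 o.py
```

```text
11.75 [ 0.529  -0.0174  0.0812] Ftool [-3.6823  6.3568  1.9688] T [ 0.0401 -0.3144  1.0577] op 0.245
```

Call:
step_arm(motion=[[0,-1,0,0,0,0,255],[0,-2,0,0,0,0,255],[0,-2,0,0,0,0,255]])

```text
time_s: 12.12
eef_pos: [0.5283, -0.0156, 0.0812]
eef_rot: [0.134, 0.695, 0.132, -0.694]
wrist_force: [0.4, -6.9, 4.0]
opening: 0.251
```

```bash
python3 o.py
```

```text
12.125 [ 0.5283 -0.0156  0.0812] Ftool [-3.9895  6.5902  2.1583] T [ 0.0467 -0.3191  1.0621] op 0.251
```

Call:
step_arm(motion=[[0,-1,0,0,0,0,255],[0,-1,0,0,0,0,255]])

```text
time_s: 12.38
eef_pos: [0.5279, -0.0147, 0.0812]
eef_rot: [0.134, 0.695, 0.132, -0.694]
wrist_force: [1.2, -7.6, 2.6]
opening: 0.246
```

```bash
python3 o.py
```

```text
12.375 [ 0.5279 -0.0147  0.0812] Ftool [-2.5571  7.5354  1.7494] T [-0.0382 -0.3687  1.0824] op 0.246
```

Call:
step_arm(motion=[[0,-1,0,0,0,0,255],[0,-1,0,0,0,0,255]])

```text
time_s: 12.62
eef_pos: [0.5276, -0.0138, 0.0812]
eef_rot: [0.134, 0.695, 0.132, -0.694]
wrist_force: [0.8, -7.5, 3.9]
opening: 0.249
```

```bash
python3 o.py
```

```text
12.625 [ 0.5276 -0.0138  0.0812] Ftool [-3.8532  7.3293  2.0141] T [ 0.024  -0.317   1.0495] op 0.249
```

Call:
step_arm(motion=[[0,-1,0,0,0,0,255],[0,-1,0,0,0,0,255]])

```text
time_s: 12.88
eef_pos: [0.5272, -0.0129, 0.0812]
eef_rot: [0.134, 0.695, 0.132, -0.694]
wrist_force: [1.3, -6.6, 2.9]
opening: 0.25
```

```bash
python3 o.py
```

```text
12.875 [ 0.5272 -0.0129  0.0812] Ftool [-2.8839  6.6268  1.2398] T [-0.0488 -0.2234  1.1055] op 0.25
```

Call:
step_arm(motion=[[0,-1,0,0,0,0,255],[0,-1,0,0,0,0,255]])

```text
time_s: 13.12
eef_pos: [0.5269, -0.012, 0.0812]
eef_rot: [0.134, 0.695, 0.132, -0.694]
wrist_force: [1.0, -9.0, 3.6]
opening: 0.244
```

```bash
python3 o.py
```

```text
13.125 [ 0.5269 -0.012   0.0812] Ftool [-3.6135  8.7618  2.4286] T [-0.0224 -0.292   1.0692] op 0.244
```

Call:
step_arm(motion=[[0,-1,0,0,0,0,255],[0,-1,0,0,0,0,255]])

```text
time_s: 13.38
eef_pos: [0.5265, -0.0111, 0.0813]
eef_rot: [0.134, 0.695, 0.132, -0.694]
wrist_force: [0.5, -7.6, 3.0]
opening: 0.248
```

```bash
python3 o.py
```

```text
13.375 [ 0.5265 -0.0111  0.0813] Ftool [-2.9496  7.2752  2.2977] T [ 0.0307 -0.2979  1.06  ] op 0.248
```

Call:
step_arm(motion=[[0,-1,0,0,0,0,255],[0,-1,0,0,0,0,255]])

```text
time_s: 13.62
eef_pos: [0.5262, -0.0102, 0.0813]
eef_rot: [0.134, 0.695, 0.132, -0.694]
wrist_force: [1.4, -8.0, 3.8]
opening: 0.252
```

```bash
python3 o.py
```

```text
13.625 [ 0.5262 -0.0102  0.0813] Ftool [-3.7929  8.0151  1.6505] T [ 0.0203 -0.2935  1.2085] op 0.252
```

Call:
step_arm(motion=[[0,-1,0,0,0,0,255],[0,-1,0,0,0,0,255]])

```text
time_s: 13.88
eef_pos: [0.5258, -0.0093, 0.0813]
eef_rot: [0.134, 0.695, 0.132, -0.694]
wrist_force: [1.7, -7.2, 2.6]
opening: 0.248
```

```bash
python3 o.py
```

```text
13.875 [ 0.5258 -0.0093  0.0813] Ftool [-2.598   7.3465  1.0822] T [-0.0105 -0.2889  1.1727] op 0.248
```

Call:
step_arm(motion=[[0,-1,0,0,0,0,255],[0,-1,0,0,0,0,255]])

```text
time_s: 14.12
eef_pos: [0.5256, -0.0086, 0.0813]
eef_rot: [0.134, 0.695, 0.132, -0.694]
wrist_force: [2.2, -8.7, 2.1]
opening: 0.244
```

```bash
python3 o.py; python3 tip.py|head -1; ls -t pics|head -1
```

```text
14.125 [ 0.5256 -0.0086  0.0813] Ftool [-2.0336  8.8963  1.2042] T [ 0.0331 -0.2808  1.3276] op 0.244
[ 0.52556812 -0.00859959  0.08126219]
open141.png
```

Call:
step_arm(motion=[[0,-0.5,0,0,0,0,255],[0,-0.5,0,0,0,0,255]])

```text
time_s: 14.42
eef_pos: [0.5256, -0.0086, 0.0813]
eef_rot: [0.134, 0.695, 0.132, -0.694]
wrist_force: [2.3, -11.0, 1.5]
opening: 0.25
```

```bash
python3 o.py
```

```text
14.425 [ 0.5256 -0.0086  0.0813] Ftool [-1.5026 11.0469  1.9461] T [-0.0196 -0.2689  1.6183] op 0.25
```

Contact with the cheek shows clearly. The TCP stopped advancing and the force rose from about 7.5 to 11 N at about 73 mm of travel. I'll back off slightly and start the arc.

Call:
step_arm(motion=[[0,1.3,0,0,0,0,255],[0,1.3,0,0,0,0,255],[0.7,1.3,4.5,0,0,0,255],[1.6,1.3,9,0,0,0,255],[2.9,1.3,13,0,0,0,255],[4.4,1.3,17.4,0,0,0,255],[4.4,1.3,17.4,0,0,0,255]])

```text
time_s: 15.3
eef_pos: [0.5104, -0.0154, 0.0774]
eef_rot: [0.134, 0.696, 0.132, -0.693]
wrist_force: [6.6, -4.4, -2.1]
opening: 0.244
```

```bash
python3 o.py
```

```text
15.3 [ 0.5104 -0.0154  0.0774] Ftool [ 2.1396  6.5503 -4.4417] T [0.8881 0.4191 1.0549] op 0.244
```

Call:
step_arm(motion=[[2,0,2.7,0,0,0,255],[3.4,0,5.4,0,0,0,255],[5,0,8,0,0,0,255],[6.8,0,10.5,0,0,0,255],[6.8,0,10.5,0,0,0,255]])

```text
time_s: 15.92
eef_pos: [0.4997, -0.0185, 0.0708]
eef_rot: [0.133, 0.695, 0.133, -0.694]
wrist_force: [-0.3, 0.2, -0.5]
opening: 0.012
```

```bash
python3 o.py
```

```text
15.925 [ 0.4997 -0.0185  0.0708] Ftool [ 0.464  -0.2955  0.1688] T [0.0286 0.0329 0.0231] op 0.012
```

The knob slipped out of the jaws and the spring will have pushed the bolt back. I'll rise clear and find the knob again.

Call:
step_arm(motion=[[-30,0,0,0,0,0,0],[-60,0,0,0,0,0,0],[-80,0,80,0,0,0,0],[-80,20,140,0,0,0,0],[-80,20,200,0,0,0,0],[-80,20,200,0,0,0,0],[-80,20,200,0,0,0,0]])

```text
time_s: 16.8
eef_pos: [0.3199, -0.1103, 0.1492]
eef_rot: [0.132, 0.695, 0.133, -0.694]
wrist_force: [0.9, 0.8, 0.5]
opening: 1.0
```

```bash
cat > knob.py <<'E'
from h import *
np.set_printoptions(precision=4,suppress=True)
rays=[]
for n in("top","side"):
    im,d,P=pts(n); c=ctrl.camera_info(n); h=cv2.cvtColor(im,cv2.COLOR_RGB2HSV)
    m=((h[...,0]<6)|(h[...,0]>174))&(h[...,1]>150)&(h[...,2]>50)&(P[...,2]>.08)&(P[...,0]<.65)&(P[...,0]>.4)&(abs(P[...,1])<.15)
    v,u=np.nonzero(m); print(n,m.sum(),u.min(),u.max(),v.min(),v.max(),P[m].mean(0))
    t=c["T"]; r=t[:3,:3]@[((u.min()+u.max())/2-c["cx"])/c["fx"],((v.min()+v.max())/2-c["cy"])/c["fy"],1]
    rays.append((t[:3,3],r/np.linalg.norm(r)))
    if n=="top": save("k%d"%(ctrl.get_obs()["time_s"]*10),cv2.resize(im[180:280,270:410],None,fx=5,fy=5,interpolation=2))
(a,r),(b,s)=rays
t=np.linalg.lstsq(np.c_[r,-s],b-a,rcond=None)[0]; p,q=a+t[0]*r,b+t[1]*s
print("knob",(p+q)/2,"gap",np.linalg.norm(p-q))
E
python3 knob.py; python3 o.py;ls -t pics|head -1
```

```text
top 82 355 364 223 233 [ 0.5386 -0.0548  0.1516]
side 44 317 324 212 219 [ 0.5371 -0.0505  0.152 ]
knob [ 0.5404 -0.0556  0.1464] gap 0.0001260684962737972
16.9 [ 0.321  -0.1101  0.1495] Ftool [-0.0719  0.3846 -0.0241] T [-0.0135  0.0066  0.0404] op 0.998
k168.png
```

Run:
```python
from h import *
from scipy.spatial.transform import Rotation as R
np.set_printoptions(precision=1,suppress=True)
b,d,P=pts("side"); o=ctrl.get_obs(); M=R.from_quat(np.roll(o["eef_rot"],-1)).as_matrix(); print(o["eef_pos"])
L=(P-o["eef_pos"])@M*1000
m=(d>0)&(abs(L[...,1])<80)&(abs(L[...,2])<60)&(L[...,0]<60)&(L[...,0]>-150)&(P[...,2]>.05)
for x in range(-140,40,8):
    w=L[m&(L[...,0]>=x)&(L[...,0]<x+8)]
    if len(w):
        f=w[w[:,1]>5]; g=w[w[:,1]<-5]
        print(x,len(w),[ (k[:,1:].min(0),k[:,1:].max(0)) for k in(f,g) if len(k)])
v,u=np.nonzero(m); u0,u1,v0,v1=u.min()-15,u.max()+15,v.min()-15,v.max()+20; print(u0,u1,v0,v1)
save("grip",cv2.resize(b[v0:v1,u0:u1],None,fx=4,fy=4,interpolation=2))
```

```text
[ 0.3 -0.1  0.1]
-140 91 [(array([  6.3, -18.7]), array([14.7, 19.3])), (array([-72.4, -18.7]), array([-12.8,  18.5]))]
-132 58 [(array([14.5, 18.1]), array([14.5, 18.1])), (array([-73.9, -15.6]), array([-27.6,  12.8]))]
-124 43 [(array([-74.2, -16.2]), array([-21.1,  17.6]))]
-116 53 [(array([ 31.4, -16.1]), array([ 31.9, -15.6])), (array([-76.1, -14.5]), array([-12.9,  12.2]))]
-108 54 [(array([-77.3, -11.4]), array([-41.1,  12.5]))]
-100 1 [(array([-50.4, -12.7]), array([-50.4, -12.7]))]
-92 4 [(array([-56.1,  -4.6]), array([-53.6,   5.7]))]
-84 36 [(array([-58.4, -10.3]), array([-45.2,  11.3]))]
-76 27 [(array([ 41. , -10.2]), array([47. , -3.2])), (array([-57.4,  -9.1]), array([-46.6,  10.5]))]
-68 35 [(array([44.5, -2.5]), array([44.5, -2.5])), (array([-58.5, -10.3]), array([-43.3,  11.7]))]
-60 13 [(array([-50.3,  -9.3]), array([-47.4,  10.3]))]
397 447 163 248
```

View pics/grip.png

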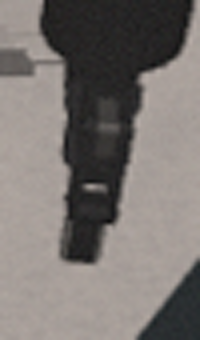

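The open fingertips sit at tool x ≈ −53 mm from the reported TCP. The real tips are therefore a constant 40 mm behind the reported pose, with no lateral bias. My second, lower grip had let a finger foul the cheek. I'll regrip higher, with reported z at about 0.088.

Call:
step_arm(motion=[[0,10,-62,0,0,0,0],[0,20,-124,0,0,0,0],[0,31,-186,0,0,0,0],[0,31,-224,0,0,0,0],[0,31,-224,0,0,0,0],[0,31,-224,0,0,0,0],[30,31,-224,0,0,0,0],[61,31,-224,0,0,0,0],[61,31,-224,0,0,0,0]])

```text
time_s: 18.08
eef_pos: [0.5372, -0.056, 0.0865]
eef_rot: [-0.132, -0.693, -0.134, 0.696]
wrist_force: [-0.5, -0.8, 0.0]
opening: 0.998
```

```bash
python3 o.py
```

```text
18.075 [ 0.5372 -0.056   0.0865] Ftool [-0.0038  0.5656  0.7462] T [ 0.0205 -0.0717  0.0164] op 0.998
```

Call:
step_arm(motion=[[0,0,0,0,0,0,0],[0,0,0,0,0,0,0]])

```text
time_s: 18.32
eef_pos: [0.5412, -0.0571, 0.0904]
eef_rot: [0.134, 0.695, 0.133, -0.694]
wrist_force: [-0.2, -0.1, -0.1]
opening: 1.001
```

```bash
python3 o.py
```

```text
18.325 [ 0.5412 -0.0571  0.0904] Ftool [0.097  0.0197 0.2267] T [-0.0355  0.0168  0.0336] op 1.001
```

Call:
step_arm(motion=[[0,0,0,0,0,0,255],[0,0,0,0,0,0,255],[0,0,0,0,0,0,255],[0,0,0,0,0,0,255],[0,0,0,0,0,0,255],[0,0,0,0,0,0,255],[0,0,0,0,0,0,255]])

```text
time_s: 19.2
eef_pos: [0.5402, -0.0566, 0.089]
eef_rot: [0.133, 0.695, 0.133, -0.694]
wrist_force: [-0.7, 0.4, 5.1]
opening: 0.246
```

```bash
python3 o.py
```

```text
19.2 [ 0.5402 -0.0566  0.089 ] Ftool [-5.0859 -0.6491  0.5374] T [-0.0442 -0.2927 -0.1927] op 0.246
```

Call:
step_arm(motion=[[0,-3,0,0,0,0,255],[0,-9,0,0,0,0,255],[0,-15,0,0,0,0,255],[0,-21,0,0,0,0,255],[0,-27,0,0,0,0,255],[0,-33,0,0,0,0,255],[0,-39,0,0,0,0,255],[0,-43,0,0,0,0,255],[0,-46,0,0,0,0,255],[0,-46,0,0,0,0,255]])

```text
time_s: 20.45
eef_pos: [0.524, -0.015, 0.0893]
eef_rot: [0.134, 0.695, 0.132, -0.694]
wrist_force: [0.0, -6.4, 4.3]
opening: 0.245
```

```bash
python3 o.py
```

```text
20.45 [ 0.524  -0.015   0.0893] Ftool [-4.3148  5.9332  2.3516] T [ 0.0005 -0.3726  0.9407] op 0.245
```

Call:
step_arm(motion=[[0,-1,0,0,0,0,255],[0,-2,0,0,0,0,255],[0,-2,0,0,0,0,255]])

```text
time_s: 20.82
eef_pos: [0.5234, -0.0135, 0.0892]
eef_rot: [0.134, 0.695, 0.132, -0.694]
wrist_force: [1.3, -7.4, 3.6]
opening: 0.244
```

```bash
python3 o.py
```

```text
20.825 [ 0.5234 -0.0135  0.0892] Ftool [-3.5633  7.4039  1.5432] T [ 0.0141 -0.3499  1.1762] op 0.244
```

Call:
step_arm(motion=[[0,-1,0,0,0,0,255],[0,-1,0,0,0,0,255]])

```text
time_s: 21.08
eef_pos: [0.5231, -0.0126, 0.0892]
eef_rot: [0.134, 0.695, 0.132, -0.694]
wrist_force: [0.6, -8.5, 3.7]
opening: 0.247
```

```bash
python3 o.py
```

```text
21.075 [ 0.5231 -0.0126  0.0892] Ftool [-3.6361  8.1416  2.5783] T [ 0.0364 -0.3698  1.1638] op 0.247
```

Call:
step_arm(motion=[[0,-1,0,0,0,0,255],[0,-1,0,0,0,0,255]])

```text
time_s: 21.32
eef_pos: [0.5227, -0.0118, 0.0893]
eef_rot: [0.134, 0.695, 0.132, -0.694]
wrist_force: [2.4, -8.6, 3.3]
opening: 0.243
```

```bash
python3 o.py
```

```text
21.325 [ 0.5227 -0.0118  0.0893] Ftool [-3.3017  8.9122  0.9912] T [ 0.041  -0.3229  1.2104] op 0.243
```

Call:
step_arm(motion=[[0,-0.7,0,0,0,0,255],[0,-0.7,0,0,0,0,255]])

```text
time_s: 21.58
eef_pos: [0.5225, -0.0111, 0.0893]
eef_rot: [0.134, 0.695, 0.132, -0.694]
wrist_force: [1.8, -7.8, 3.8]
opening: 0.242
```

```bash
python3 o.py
```

```text
21.575 [ 0.5225 -0.0111  0.0893] Ftool [-3.7874  7.9519  1.2212] T [ 0.0029 -0.328   1.2573] op 0.242
```

Call:
step_arm(motion=[[0,-0.7,0,0,0,0,255],[0,-0.7,0,0,0,0,255]])

```text
time_s: 21.82
eef_pos: [0.5222, -0.0105, 0.0893]
eef_rot: [0.134, 0.695, 0.132, -0.694]
wrist_force: [2.1, -9.2, 3.6]
opening: 0.244
```

```bash
python3 o.py
```

```text
21.825 [ 0.5222 -0.0105  0.0893] Ftool [-3.5812  9.3504  1.4199] T [ 0.012  -0.3549  1.1852] op 0.244
```

Call:
step_arm(motion=[[0,-0.7,0,0,0,0,255],[0,-0.7,0,0,0,0,255]])

```text
time_s: 22.08
eef_pos: [0.5221, -0.0101, 0.0893]
eef_rot: [0.135, 0.695, 0.132, -0.694]
wrist_force: [1.3, -9.5, 2.7]
opening: 0.244
```

```bash
python3 o.py
```

```text
22.075 [ 0.5221 -0.0101  0.0893] Ftool [-2.7061  9.3014  2.3269] T [-0.0006 -0.2946  1.3902] op 0.244
```

Call:
step_arm(motion=[[0,-0.7,0,0,0,0,255],[0,-0.7,0,0,0,0,255]])

```text
time_s: 22.32
eef_pos: [0.5221, -0.01, 0.0893]
eef_rot: [0.135, 0.695, 0.131, -0.694]
wrist_force: [2.7, -11.7, 2.5]
opening: 0.243
```

```bash
python3 o.py
```

```text
22.325 [ 0.5221 -0.01    0.0893] Ftool [-2.4481 11.8938  1.8535] T [ 0.0623 -0.3569  1.799 ] op 0.243
```

Contact came at exactly the same place as before, along-axis −0.2025. I'll back off 1.5 mm and turn, checking the forces in stages.

Call:
step_arm(motion=[[0,1.5,0,0,0,0,255],[0,1.5,0,0,0,0,255],[0.6,1.5,2.5,0,0,0,255],[1.4,1.5,5,0,0,0,255],[2.3,1.5,7.5,0,0,0,255],[3.3,1.5,10.4,0,0,0,255],[3.3,1.5,10.4,0,0,0,255]])

```text
time_s: 23.2
eef_pos: [0.5142, -0.0138, 0.0865]
eef_rot: [0.134, 0.697, 0.132, -0.692]
wrist_force: [4.6, -4.7, 1.7]
opening: 0.248
```

```bash
python3 o.py
```

```text
23.2 [ 0.5142 -0.0138  0.0865] Ftool [-1.6395  6.0659 -2.5086] T [0.0532 0.7846 0.9589] op 0.248
```

Call:
step_arm(motion=[[1.3,0,2.7,0,0,0,255],[2.6,0,5.4,0,0,0,255],[4.1,0,8,0,0,0,255],[4.1,0,8,0,0,0,255]])

```text
time_s: 23.7
eef_pos: [0.5054, -0.0176, 0.0828]
eef_rot: [0.135, 0.695, 0.132, -0.694]
wrist_force: [3.5, -7.4, 3.2]
opening: 0.243
```

```bash
python3 o.py
```

```text
23.7 [ 0.5054 -0.0176  0.0828] Ftool [-3.1882  8.2362 -0.5219] T [ 0.9056 -0.0051  1.0946] op 0.243
```

Run:
```python
from h import *
b,d,P=pts("side"); a,_,Q=pts("top")
save("mid",np.hstack([cv2.resize(b[180:250,285:365],None,fx=5,fy=5,interpolation=2),cv2.resize(a[205:275,310:390],None,fx=5,fy=5,interpolation=2)]))
for im,PP in((b,P),(a,Q)):
    h=cv2.cvtColor(im,cv2.COLOR_RGB2HSV)
    m=((h[...,0]<8)|(h[...,0]>172))&(h[...,1]>120)&(h[...,2]>40)&(PP[...,2]>.08)&(PP[...,0]<.65)&(PP[...,0]>.4)&(abs(PP[...,1])<.15)
    v,u=np.nonzero(m); print(m.sum(), PP[m].mean(0) if m.any() else 0, (u.min(),u.max(),v.min(),v.max()) if m.any() else 0)
```

```text
0 0 0
0 0 0
```

View pics/mid.png

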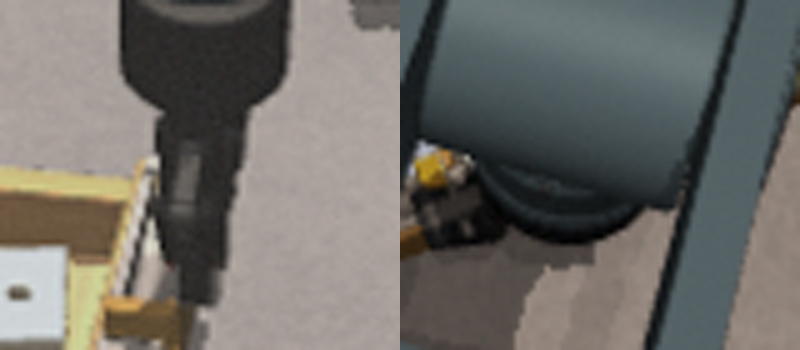

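The fingers still enclose the knob and stand just in front of the cheek corner, at (185,300) in the left half. No red shows outside the fingers. I'll continue in small increments.

Call:
step_arm(motion=[[0.8,0,1.2,0,0,0,255],[1.6,0,2.5,0,0,0,255],[1.6,0,2.5,0,0,0,255]])

```text
time_s: 24.18
eef_pos: [0.5025, -0.0188, 0.0812]
eef_rot: [0.134, 0.695, 0.131, -0.694]
wrist_force: [-4.6, -10.4, 13.0]
opening: 0.237
```

```bash
python3 o.py
```

```text
24.175 [ 0.5025 -0.0188  0.0812] Ftool [-12.9957   8.0533   8.1256] T [ 0.9571 -1.3072  0.9851] op 0.237
```

Call:
step_arm(motion=[[-1.5,0,0.5,0,0,0,255],[-1.5,0,0.5,0,0,0,255]])

```text
time_s: 24.42
eef_pos: [0.5022, -0.0183, 0.0814]
eef_rot: [0.133, 0.695, 0.131, -0.694]
wrist_force: [1.2, -8.4, 0.6]
opening: 0.235
```

```bash
python3 o.py
```

```text
24.425 [ 0.5022 -0.0183  0.0814] Ftool [-0.6285  8.2894  1.9856] T [ 0.9669 -0.1814  1.1505] op 0.235
```

Call:
step_arm(motion=[[0,0,0,1,0,0,255],[0,0,0,1,0,0,255]])

```text
time_s: 24.68
eef_pos: [0.5021, -0.0181, 0.0814]
eef_rot: [0.127, 0.696, 0.126, -0.695]
wrist_force: [1.5, -7.7, 1.3]
opening: 0.236
```

```bash
python3 o.py
```

```text
24.675 [ 0.5021 -0.0181  0.0814] Ftool [-1.2377  7.7044  1.3232] T [ 0.734  -0.2874  0.9637] op 0.236
```

Call:
step_arm(motion=[[0.6,0,1,0,0,0,255],[1.2,0,2.2,0,0,0,255],[1.2,0,2.2,0,0,0,255]])

```text
time_s: 25.05
eef_pos: [0.5003, -0.0188, 0.0802]
eef_rot: [0.127, 0.696, 0.126, -0.695]
wrist_force: [3.2, -7.9, 1.0]
opening: 0.238
```

```bash
python3 o.py
```

```text
25.05 [ 0.5003 -0.0188  0.0802] Ftool [-0.9495  8.569  -0.2554] T [ 0.7055 -0.0695  0.9579] op 0.238
```

Call:
step_arm(motion=[[1.2,0,1.5,0,0,0,255],[2.5,0,3,0,0,0,255],[3.8,0,4.4,0,0,0,255],[3.8,0,4.4,0,0,0,255]])

```text
time_s: 25.55
eef_pos: [0.4966, -0.0204, 0.0773]
eef_rot: [0.127, 0.697, 0.126, -0.695]
wrist_force: [0.4, -6.8, 6.9]
opening: 0.24
```

```bash
python3 o.py
```

```text
25.55 [ 0.4966 -0.0204  0.0773] Ftool [-6.9084  6.4845  1.9951] T [ 0.7465 -0.1965  0.6851] op 0.24
```

Call:
step_arm(motion=[[0.8,0,2.4,0,0,0,255],[2.6,0,4.6,0,0,0,255],[5,0,7,0,0,0,255],[5,0,7,0,0,0,255]])

```text
time_s: 26.05
eef_pos: [0.4878, -0.021, 0.0705]
eef_rot: [-0.127, -0.695, -0.127, 0.696]
wrist_force: [-0.4, 0.2, -0.6]
opening: 0.0
```

```bash
python3 o.py
```

```text
26.05 [ 0.4878 -0.021   0.0705] Ftool [ 0.6143 -0.3627  0.2697] T [-0.0339  0.0445 -0.0257] op 0.0
```

Call:
step_arm(motion=[[-30,0,0,0,0,0,0],[-60,0,20,0,0,0,0],[-80,0,80,0,0,0,0],[-80,20,140,0,0,0,0],[-80,20,200,0,0,0,0],[-80,20,200,0,0,0,0],[-80,20,200,0,0,0,0]])

```text
time_s: 26.92
eef_pos: [0.309, -0.111, 0.1513]
eef_rot: [0.127, 0.696, 0.127, -0.695]
wrist_force: [0.3, -0.1, 0.7]
opening: 1.0
```

```bash
python3 knob.py; python3 o.py;ls -t pics|head -1
```

```text
top 87 356 366 228 238 [ 0.5287 -0.0593  0.1485]
side 43 321 328 214 220 [ 0.5277 -0.0546  0.1485]
knob [ 0.5303 -0.059   0.1434] gap 0.0010296137657691605
27.025 [ 0.3093 -0.1105  0.1512] Ftool [0.5923 0.0754 0.1795] T [ 0.0162 -0.0079  0.0067] op 0.998
k269.png
```

Both slips fit the handle being stopped by the ledge at about 0.5 rad. It now rests at about 0.37 rad with the knob at (0.530, −0.059, 0.143). I'll check the cheek and notch positions against the "contact" position I felt.

Run:
```python
from h import *
np.set_printoptions(precision=1,suppress=True)
K2=np.array([.5303,-.059]); yaw=np.radians(22); ey=np.array([-np.sin(yaw),np.cos(yaw)]); ex=np.array([np.cos(yaw),np.sin(yaw)])
A=K2+.0215*ex; out=[]
for n,(v0,v1,u0,u1) in (("top",(205,260,310,385)),("side",(205,270,285,355))):
    im,d,P=pts(n); c=ctrl.camera_info(n); h=cv2.cvtColor(im,cv2.COLOR_RGB2HSV)
    r=P[...,:2]-A; X,Y,Z=(r@ex)*1e3,(r@ey)*1e3,P[...,2]*1e3
    m=(h[...,0]>18)&(h[...,0]<34)&(h[...,1]>150)&(abs(X)<30)&(Y>0)&(Y<80)&(Z>80)&(Z<125)
    for lo in range(10,70,2):
        k=m&(Y>=lo)&(Y<lo+2)
        if k.any(): print(n,lo,k.sum(),"z",Z[k].max(),"x",X[k].min(),X[k].max())
    B=cv2.resize(im[v0:v1,u0:u1],None,fx=5.3,fy=5.3,interpolation=2); 
    iT=np.linalg.inv(c["T"])
    def px(x,y,z):
        q=iT@np.r_[A+x*ex+y*ey,z,1]; return (int((q[0]/q[2]*c["fx"]+c["cx"]-u0+.5)*5.3),int((q[1]/q[2]*c["fy"]+c["cy"]-v0+.5)*5.3))
    for y,col in((.0445,(0,255,255)),(.0535,(255,0,255))): cv2.line(B,px(-.025,y,.100),px(.016,y,.100),col,1)
    cv2.line(B,px(0,0,.1),px(0,.08,.1),(0,255,0),1)
    out.append(cv2.resize(B,(390,330)))
save("notch",np.hstack(out))
```

```text
top 10 2 z 101.09909615284396 x -16.197252687243505 -14.441411307210453
top 12 1 z 101.07403628848466 x -13.606156080275921 -13.606156080275921
top 14 2 z 101.65352419323015 x -15.881082941485305 -12.064842703084679
top 16 3 z 105.84152090782129 x -16.4541477298548 -11.87435826229803
top 18 2 z 101.86529463914806 x -16.613936948582484 -14.250823981235374
top 20 3 z 105.22477866190316 x -16.92608457054375 -13.466827451780842
top 22 2 z 100.47180146081757 x -14.57357152689827 -12.327618040405556
top 24 2 z 96.26028598295844 x -17.11686570343355 -16.15449324916743
top 26 3 z 100.70796608180088 x -16.779311993196135 -13.712666745613545
top 28 3 z 101.39082495875785 x -16.343706971259373 -13.0469328943041
top 30 3 z 100.37345260914199 x -16.370645873360118 -12.06415488656934
top 32 2 z 102.16338341259711 x -16.381557846231587 -13.689033932269508
top 34 1 z 104.17863744493138 x -13.158941397418339 -13.158941397418339
top 36 3 z 100.27755265318217 x -16.95786064395277 -14.762634489842812
top 38 3 z 101.57864082129764 x -17.12500910294298 -14.129865146142093
top 40 2 z 90.86439880933872 x -14.614110875139229 -13.921895643391226
top 42 1 z 80.61027500205297 x -16.038310182248736 -16.038310182248736
top 50 1 z 80.33368984967603 x -13.458807946211579 -13.458807946211579
top 52 4 z 115.80302080039462 x -14.804449787612453 17.070555094542826
top 54 13 z 114.9108463574382 x -17.05030947005255 14.640858108860572
top 56 15 z 117.24759809302299 x -16.587515451529633 15.89203228902352
top 58 15 z 116.08932783932791 x -16.771495799974435 16.076637945925167
top 60 15 z 117.45361803166865 x -16.338789930957375 11.479512982822724
top 62 1 z 107.68809324659823 x 8.812601134688348 8.812601134688348
```

View pics/notch.png

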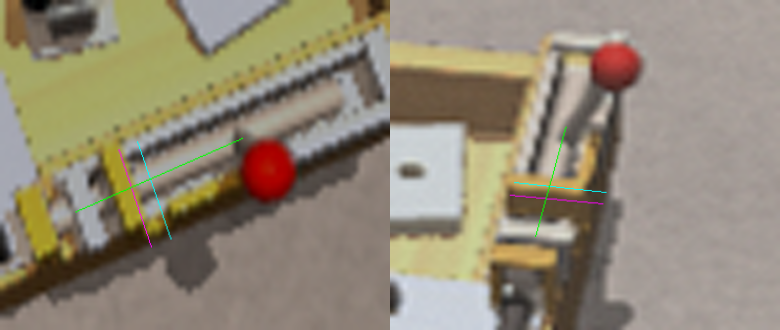

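The camera geometry agrees with what I felt. The notch spans about 41.5 to 53 mm from the present root, so the cheek contact was right and the yaw of 22° is confirmed. The slip came from dragging the knob with a fixed vertical tool, which puts pivot torque on the grip. I'll now tilt the tool along the handle and turn it with the handle.

```bash
cat > plan.py <<'E'
from h import *
from scipy.spatial.transform import Rotation as R
np.set_printoptions(precision=1,suppress=True)
yaw=np.radians(22); ey=np.array([-np.sin(yaw),np.cos(yaw),0]); ex=np.array([np.cos(yaw),np.sin(yaw),0]); ez=np.array([0,0,1.])
o=ctrl.get_obs(); p0=o["eef_pos"]; R0=R.from_quat(np.roll(o["eef_rot"],-1))
def rot(t): # tilt t: tool x from straight down towards +ex
    x=np.sin(t)*ex-np.cos(t)*ez; y=-ey; return R.from_matrix(np.c_[x,y,np.cross(x,y)])
def row(p,t):
    d=R0.inv(); return np.r_[d.apply(p-p0)*1000,(d*rot(t)).as_rotvec(degrees=True)]
def eef(K,t,back=0.,D=.061): return K+(D-back)*rot(t).as_matrix()[:,0]
E
python3 - <<'E'
from plan import *
K=np.array([.5303,-.059,.1434]); t=.366
for b in(.06,.03,0): print(b,row(eef(K,t,b),t), eef(K,t,b))
E
```

```text
0.06 [   8.4   30.7 -225.2   -1.2   21.    -0.1] [ 0.5 -0.1  0.1]
0.03 [  36.4   30.5 -236.    -1.2   21.    -0.1] [ 0.5 -0.1  0.1]
0 [  64.4   30.4 -246.7   -1.2   21.    -0.1] [ 0.6 -0.1  0.1]
```

Call:
step_arm(motion=[[0,10,-60,-1.2,5,0,0],[0,20,-120,-1.2,12,0,0],[4,31,-180,-1.2,21,0,0],[8,31,-225,-1.2,21,0,0],[8,31,-225,-1.2,21,0,0],[8,31,-225,-1.2,21,0,0],[36,30.5,-236,-1.2,21,-0.1,0],[64.5,30.4,-247,-1.2,21,-0.1,0],[64.5,30.4,-247,-1.2,21,-0.1,0],[64.5,30.4,-247,-1.2,21,-0.1,0]])

```text
time_s: 28.38
eef_pos: [0.5504, -0.0525, 0.0877]
eef_rot: [0.109, 0.809, 0.156, -0.556]
wrist_force: [-0.6, 0.2, 0.4]
opening: 0.993
```

```bash
python3 - <<'E'
from plan import *
K=np.array([.5303,-.059,.1434]); t=.366
print(row(eef(K,t),t),o["time_s"])
E
python3 o.py
```

```text
[ 1.5 -1.5 -0.2 -0.  -0.1 -0.2] 28.375
28.375 [ 0.5504 -0.0525  0.0877] Ftool [-0.5063 -0.3733  0.2887] T [-0.0212 -0.1518  0.0771] op 0.993
```

Call:
step_arm(motion=[[1,-1,0,0,0,0,255],[1,-1,0,0,0,0,255],[1,-1,0,0,0,0,255],[1,-1,0,0,0,0,255],[1,-1,0,0,0,0,255],[1,-1,0,0,0,0,255],[1,-1,0,0,0,0,255]])

```text
time_s: 29.25
eef_pos: [0.5505, -0.0513, 0.0864]
eef_rot: [0.109, 0.809, 0.156, -0.556]
wrist_force: [-4.4, -0.1, 6.0]
opening: 0.248
```

```bash
python3 o.py
cat >> plan.py <<'E'
Ct=ey@np.array([.5221,-.0100,0]) # along-coordinate of contact at TCP
print("to contact mm",(Ct-ey@p0)*1000)
E
python3 plan.py
```

```text
29.25 [ 0.5505 -0.0513  0.0864] Ftool [-7.0475 -1.5281  1.702 ] T [ 0.0449 -0.3282 -0.1961] op 0.248
to contact mm 48.94521291328746
```

Call:
step_arm(motion=[[0,-3,0,0,0,0,255],[0,-9,0,0,0,0,255],[0,-15,0,0,0,0,255],[0,-21,0,0,0,0,255],[0,-27,0,0,0,0,255],[0,-33,0,0,0,0,255],[0,-39,0,0,0,0,255],[0,-43,0,0,0,0,255],[0,-46,0,0,0,0,255],[0,-46,0,0,0,0,255]])

```text
time_s: 30.5
eef_pos: [0.5346, -0.01, 0.0869]
eef_rot: [0.11, 0.81, 0.154, -0.555]
wrist_force: [-0.6, -6.8, 4.4]
opening: 0.242
```

```bash
python3 o.py; python3 plan.py
```

```text
30.5 [ 0.5346 -0.01    0.0869] Ftool [-5.1846  6.0777  1.2714] T [-0.0134 -0.4697  0.9326] op 0.242
to contact mm 4.694474139585375
```

Call:
step_arm(motion=[[0,-1,0,0,0,0,255],[0,-2,0,0,0,0,255],[0,-2,0,0,0,0,255]])

```text
time_s: 30.88
eef_pos: [0.534, -0.0086, 0.0869]
eef_rot: [0.11, 0.81, 0.154, -0.555]
wrist_force: [-0.8, -7.7, 4.1]
opening: 0.247
```

```bash
python3 o.py; python3 plan.py
```

```text
30.875 [ 0.534  -0.0086  0.0869] Ftool [-5.0826  6.8932  1.8778] T [-0.036  -0.5171  1.1173] op 0.247
to contact mm 3.1337418907591563
```

Call:
step_arm(motion=[[0,-1,0,0,0,0,255],[0,-1.5,0,0,0,0,255],[0,-1.5,0,0,0,0,255]])

```text
time_s: 31.25
eef_pos: [0.5335, -0.0072, 0.087]
eef_rot: [0.11, 0.81, 0.154, -0.555]
wrist_force: [0.6, -8.5, 3.5]
opening: 0.245
```

```bash
python3 o.py; python3 plan.py
```

```text
31.25 [ 0.5335 -0.0072  0.087 ] Ftool [-4.1851  8.0827  1.1969] T [ 0.013  -0.5504  1.1799] op 0.245
to contact mm 1.7272712278091074
```

Call:
step_arm(motion=[[0,-0.8,0,0,0,0,255],[0,-0.8,0,0,0,0,255]])

```text
time_s: 31.5
eef_pos: [0.5332, -0.0065, 0.0869]
eef_rot: [0.11, 0.81, 0.154, -0.555]
wrist_force: [-0.9, -8.6, 5.1]
opening: 0.245
```

```bash
python3 o.py; python3 plan.py
```

```text
31.5 [ 0.5332 -0.0065  0.0869] Ftool [-6.1371  7.6785  1.9277] T [-0.0536 -0.5177  1.1401] op 0.245
to contact mm 0.9414442882088314
```

Call:
step_arm(motion=[[0,-0.8,0,0,0,0,255],[0,-0.8,0,0,0,0,255]])

```text
time_s: 31.75
eef_pos: [0.5331, -0.006, 0.087]
eef_rot: [0.11, 0.81, 0.154, -0.555]
wrist_force: [0.2, -9.2, 3.6]
opening: 0.246
```

```bash
python3 o.py; python3 plan.py
```

```text
31.75 [ 0.5331 -0.006   0.087 ] Ftool [-4.4607  8.5868  1.7544] T [ 0.0004 -0.5019  1.3478] op 0.246
to contact mm 0.4198031241783029
```

Call:
step_arm(motion=[[0,-0.7,0,0,0,0,255],[0,-0.7,0,0,0,0,255]])

```text
time_s: 32.0
eef_pos: [0.5332, -0.006, 0.0871]
eef_rot: [0.11, 0.81, 0.153, -0.554]
wrist_force: [2.4, -11.3, 1.5]
opening: 0.247
```

```bash
python3 o.py; python3 plan.py
python3 - <<'E'
from plan import *
# arc rows: now commanded pose ~ measured; alpha from .366, tool tilt follows
K=np.array([0,0,0.])
a0=.366
def Kat(a): return .06*(np.cos(a)*ez-np.sin(a)*ex)
R0=rot(a0)
p0=Kat(a0)+.058*R0.as_matrix()[:,0]
for a in(.366,.4,.45,.5,.55,.6,.7,.8,.9,1.,1.1,1.2,1.3,1.4,1.45,1.5):
    print(a,"full",row(Kat(a)+.058*rot(a).as_matrix()[:,0],a))
E
```

```text
32.0 [ 0.5332 -0.006   0.0871] Ftool [-1.9988 11.4374  1.2994] T [-0.0234 -0.5363  1.7911] op 0.247
to contact mm 0.41150600139999716
to contact mm 0.41150600139999716
0.366 full [-100.2 -204.2  490.4   -0.    -0.2   -0.5]
0.4 full [-100.2 -204.2  490.5   -0.     1.8   -0.5]
0.45 full [-100.2 -204.2  490.6    0.     4.6   -0.5]
0.5 full [-100.2 -204.2  490.7    0.     7.5   -0.5]
0.55 full [-100.2 -204.2  490.8    0.    10.4   -0.5]
0.6 full [-100.2 -204.2  490.9    0.    13.2   -0.5]
0.7 full [-100.1 -204.2  491.1    0.1   19.    -0.5]
0.8 full [-100.1 -204.2  491.3    0.1   24.7   -0.5]
0.9 full [-100.  -204.2  491.4    0.1   30.4   -0.5]
1.0 full [ -99.9 -204.2  491.6    0.2   36.2   -0.5]
1.1 full [ -99.7 -204.2  491.8    0.2   41.9   -0.5]
1.2 full [ -99.6 -204.2  491.9    0.2   47.6   -0.5]
1.3 full [ -99.4 -204.2  492.     0.2   53.3   -0.5]
1.4 full [ -99.3 -204.2  492.2    0.3   59.1   -0.5]
1.45 full [ -99.2 -204.2  492.2    0.3   61.9   -0.5]
1.5 full [ -99.1 -204.2  492.2    0.3   64.8   -0.5]
```

The reported TCP lies almost on the bolt axis, so turning the handle is nearly a pure rotation about tool y. I'll back off and rotate.

Call:
step_arm(motion=[[0,1.7,0,0,0,0,255],[0,1.7,0,0,0,0,255],[0,1.7,0,0,2,0,255],[0,1.7,0.1,0,5,0,255],[0,1.7,0.2,0,8,0,255],[0,1.7,0.2,0,8,0,255]])

```text
time_s: 32.75
eef_pos: [0.5322, -0.0067, 0.0861]
eef_rot: [0.098, 0.847, 0.161, -0.497]
wrist_force: [1.2, -6.0, 1.0]
opening: 0.24
```

```bash
python3 o.py; python3 plan.py
```

```text
32.75 [ 0.5322 -0.0067  0.0861] Ftool [-1.4137  6.0388  0.496 ] T [-0.0121 -0.4749  0.9713] op 0.24
to contact mm 0.6774230926414881
```

Call:
step_arm(motion=[[0,0,0,0,3,0,255],[0,0,0.1,0,6,0,255],[0,0,0.1,0,6,0,255]])

```text
time_s: 33.12
eef_pos: [0.5319, -0.0067, 0.0857]
eef_rot: [0.089, 0.872, 0.166, -0.453]
wrist_force: [3.5, -6.3, -2.5]
opening: 0.239
```

```bash
python3 o.py; python3 plan.py
```

```text
33.125 [ 0.5319 -0.0067  0.0857] Ftool [2.5956 7.1844 0.6911] T [-0.0233 -0.3938  0.9972] op 0.239
to contact mm 0.6250718274809774
```

No tangential resistance at about 0.61 rad, so the handle is past the ledge and in the notch. Continuing.

Call:
step_arm(motion=[[0.4,0,0,0,4,0,255],[0.6,0,0,0,8,0,255],[0.8,0,0,0,12,0,255],[0.8,0,0,0,12,0,255]])

```text
time_s: 33.62
eef_pos: [0.5321, -0.007, 0.0847]
eef_rot: [0.07, 0.914, 0.174, -0.36]
wrist_force: [-1.8, -7.3, 1.5]
opening: 0.244
```

```bash
python3 o.py; python3 plan.py
```

```text
33.625 [ 0.5321 -0.007   0.0847] Ftool [-4.2543  6.111   1.8856] T [-0.0458 -0.5416  0.8067] op 0.244
to contact mm 0.9898534431011796
```

Call:
step_arm(motion=[[0,-0.2,0,0,4,0,255],[0,-0.2,0,0,8,0,255],[0,-0.2,0,0,12,0,255],[0,-0.2,0,0,12,0,255]])

```text
time_s: 34.12
eef_pos: [0.5323, -0.0067, 0.0844]
eef_rot: [0.051, 0.947, 0.18, -0.262]
wrist_force: [5.8, -4.8, -4.4]
opening: 0.245
```

```bash
python3 o.py; python3 plan.py; python3 -c "
from h import *
print(ctrl.get_obs()['q'])
im,d,P=pts('side'); m=(P[...,2]<.12)&(P[...,2]>.03)&(P[...,0]<.5)&(P[...,0]>.2)&(abs(P[...,1])<.2)
print(m.sum(),P[m].min(0) if m.any() else 0); save('tilt',cv2.resize(im[150:330,260:500],None,fx=3,fy=3))"
```

```text
34.125 [ 0.5323 -0.0067  0.0844] Ftool [5.3571 6.5781 1.9616] T [-0.0016 -0.5574  0.8609] op 0.245
to contact mm 0.7709062251613219
[-0.89556899  0.1014114   2.47560549  1.49517974  0.96395797 -0.90075919]
784 [ 0.44225021 -0.04397521  0.030178  ]
```

View pics/tilt.png

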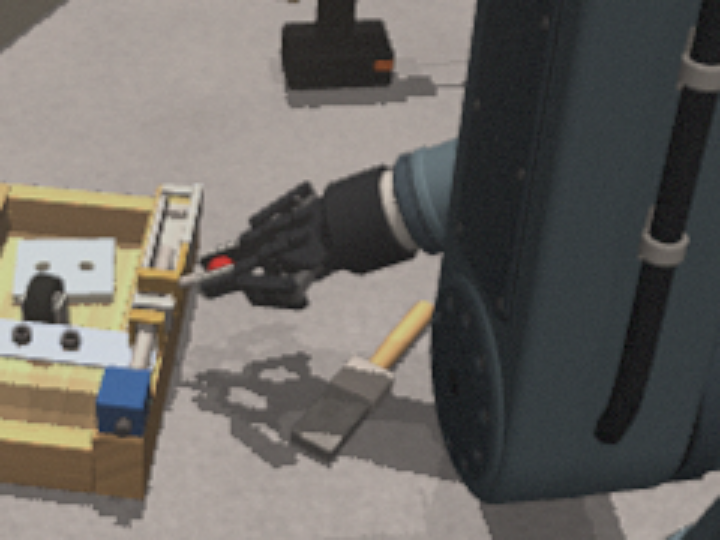

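The handle is coming down into the notch, with the knob in the jaws at about (218,263) and the rod between the cheek and the ledge. Joint 3 is near its limit, so I'll finish the arc by translating, keeping the tilt and letting the knob pivot.

Call:
step_arm(motion=[[0.6,0,2.5,0,0,0,255],[0.8,0,5,0,0,0,255],[1.0,0,7.5,0,0,0,255],[1.3,0,10,0,0,0,255],[1.3,0,10,0,0,0,255]])

```text
time_s: 34.8
eef_pos: [0.5297, -0.0085, 0.077]
eef_rot: [0.052, 0.947, 0.181, -0.261]
wrist_force: [2.5, -5.6, 3.9]
opening: 0.247
```

```bash
python3 o.py; python3 plan.py; python3 -c "
from h import *
print(ctrl.get_obs()['q'])"
```

```text
34.8 [ 0.5297 -0.0085  0.077 ] Ftool [-1.7905  6.085  -3.4557] T [0.1022 0.3429 0.84  ] op 0.247
to contact mm 1.409983126247516
[-0.90964314  0.13351283  2.47674665  1.5082373   0.97054142 -0.94599551]
```

Call:
step_arm(motion=[[0.4,-0.4,1.5,0,1,0,255],[0.8,-0.4,3,0,2,0,255],[1.3,-0.4,4.2,0,3,0,255],[1.6,-0.4,5.5,0,4,0,255],[1.6,-0.4,5.5,0,4,0,255]])

```text
time_s: 35.42
eef_pos: [0.527, -0.0093, 0.0694]
eef_rot: [0.045, 0.955, 0.181, -0.23]
wrist_force: [-10.5, -8.6, 2.0]
opening: 0.181
```

```bash
python3 o.py; python3 plan.py; python3 -c "
from h import *
print(ctrl.get_obs()['q'])"
```

```text
35.425 [ 0.527  -0.0093  0.0694] Ftool [-12.4484   4.1627   4.1275] T [ 0.0294 -1.1607  1.0293] op 0.181
to contact mm 1.1698442270648979
[-0.96601287  0.24585133  2.48346008  1.57475009  1.04804406 -1.10711942]
```

The opening is shrinking, so the knob is leaving the pads. The handle is in the notch, though, and should stay there. I'll open, back off and measure.

Call:
step_arm(motion=[[-1,0,0,0,0,0,0],[-1,0,0,0,0,0,0],[-1,0,0,0,0,0,0],[-30,0,0,0,0,0,0],[-70,0,-20,0,0,0,0],[-90,0,-70,0,0,0,0],[-90,0,-90,0,0,0,0],[-90,0,-90,0,0,0,0]])

```text
time_s: 36.42
eef_pos: [0.4904, -0.0208, 0.1928]
eef_rot: [0.049, 0.955, 0.184, -0.228]
wrist_force: [-0.3, 0.1, 0.2]
opening: 1.003
```

```bash
python3 knob.py; python3 o.py; python3 -c "
from h import *
im,d,P=pts('side'); save('end',cv2.resize(im[170:310,260:400],None,fx=4,fy=4,interpolation=2))"
```

```text
top 74 342 351 249 258 [ 0.4858 -0.0282  0.122 ]
side 56 330 337 235 243 [ 0.4837 -0.022   0.1204]
knob [ 0.4872 -0.0284  0.1142] gap 0.0001665651061209497
36.525 [ 0.4896 -0.0199  0.1905] Ftool [0.9394 0.1372 0.306 ] T [-0.0272 -0.479   0.019 ] op 0.998
```

View pics/end.png

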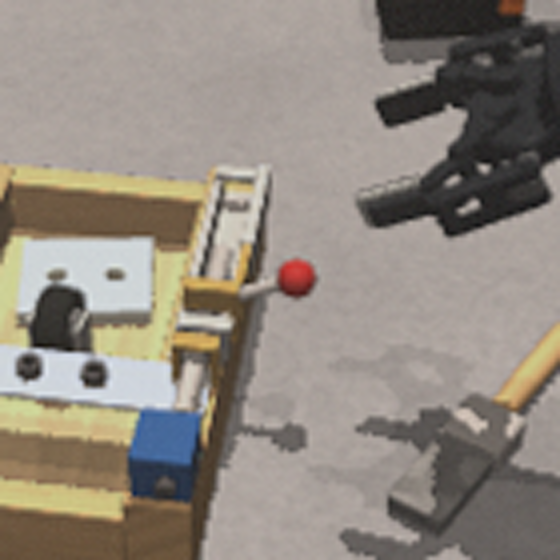

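The handle is held in the notch at about 1.1 rad, with the knob at z = 0.114 and (297,278) in the crop. I'll press the knob down from above with shut fingers, tool vertical.

Run:
```python
from plan import *
for z in(.19,.125,.095,.085,.075,.07): print(z,row(np.array([.484,-.030,z]),0))
```

```text
to contact mm -3.1809987126839303
0.19 [ -7.9   7.5   4.1  -0.  -63.   -0.1]
0.125 [ 21.6   7.4  62.   -0.  -63.   -0.1]
0.095 [ 35.3   7.4  88.7  -0.  -63.   -0.1]
0.085 [ 39.8   7.4  97.6  -0.  -63.   -0.1]
0.075 [ 44.3   7.4 106.5  -0.  -63.   -0.1]
0.07 [ 46.6   7.4 111.   -0.  -63.   -0.1]
```

Call:
step_arm(motion=[[-8,7.5,4,0,-10,0,255],[-8,7.5,4,0,-20,0,255],[-8,7.5,4,0,-30,0,255],[-8,7.5,4,0,-40,0,255],[-8,7.5,4,0,-50,0,255],[-8,7.5,4,0,-58,0,255],[-8,7.5,4,0,-63,0,255],[8,7.5,35,0,-63,0,255],[21.6,7.5,62,0,-63,0,255],[21.6,7.5,62,0,-63,0,255]])

```text
time_s: 37.83
eef_pos: [0.4809, -0.0299, 0.1211]
eef_rot: [-0.133, -0.691, -0.136, 0.698]
wrist_force: [-0.8, 0.2, -0.4]
opening: 0.005
```

```bash
python3 o.py
python3 - <<'E'
from plan import *
for z in(.1,.09): print(z,row(np.array([.484,-.030,z]),0))
E
```

```text
37.825 [ 0.4809 -0.0299  0.1211] Ftool [ 0.3848 -0.4341  0.6624] T [ 0.0198  0.0492 -0.0015] op 0.005
to contact mm 2.965228572917783
0.1 [21.1  1.4 -3.  -0.1  0.5  0.3]
0.09 [31.1  1.5 -3.1 -0.1  0.5  0.3]
```

Call:
step_arm(motion=[[10,0,0,0,0,0,255],[20,0,0,0,0,0,255],[28,0,0,0,0,0,255],[34,0,0,0,0,0,255],[36,0,0,0,0,0,255],[38,0,0,0,0,0,255],[40,0,0,0,0,0,255],[42,0,0,0,0,0,255],[42,0,0,0,0,0,255]])

```text
time_s: 38.95
eef_pos: [0.4845, -0.0311, 0.0841]
eef_rot: [0.135, 0.694, 0.134, -0.694]
wrist_force: [0.1, 0.4, 1.0]
opening: -0.002
```

```bash
python3 o.py; python3 knob.py
```

```text
38.95 [ 0.4845 -0.0311  0.0841] Ftool [-1.0155 -0.3039 -0.2324] T [ 0.0043 -0.0981 -0.021 ] op -0.002Traceback (most recent call last):
  File "knob.py", line 7, in <module>
    v,u=np.nonzero(m); print(n,m.sum(),u.min(),u.max(),v.min(),v.max(),P[m].mean(0))
                                       ~~~~~^^
    return umr_minimum(a, axis, None, out, keepdims, initial, where)
ValueError: zero-size array to reduction operation minimum which has no identity
```

Call:
step_arm(motion=[[1.5,0,0,0,0,0,255],[3,0,0.5,0,0,0,255],[4.5,0,0.5,0,0,0,255],[6,0,1,0,0,0,255],[8,0,1,0,0,0,255],[8,0,1,0,0,0,255]])

```text
time_s: 39.75
eef_pos: [0.4836, -0.0313, 0.0758]
eef_rot: [0.135, 0.694, 0.134, -0.694]
wrist_force: [0.4, 0.7, 0.5]
opening: 0.0
```

```bash
python3 o.py
```

```text
39.75 [ 0.4836 -0.0313  0.0758] Ftool [-0.5358 -0.4814 -0.6736] T [ 0.0015 -0.0169  0.0191] op 0.0
```

Call:
step_arm(motion=[[1,0,0,0,0,0,255],[2,0,0,0,0,0,255],[3,0,0,0,0,0,255],[4,0,0.5,0,0,0,255],[4,0,0.5,0,0,0,255]])

```text
time_s: 40.38
eef_pos: [0.4832, -0.0316, 0.072]
eef_rot: [0.135, 0.694, 0.134, -0.694]
wrist_force: [0.1, -0.4, 1.0]
opening: 0.001
```

```bash
python3 o.py
```

```text
40.375 [ 0.4832 -0.0316  0.072 ] Ftool [-1.0182  0.3841  0.0133] T [ 0.0429 -0.015  -0.0047] op 0.001
```

Call:
step_arm(motion=[[1,0,0,0,0,0,255],[2,0,0,0,0,0,255],[2,0,0,0,0,0,255]])

```text
time_s: 40.75
eef_pos: [0.4831, -0.0316, 0.07]
eef_rot: [0.135, 0.694, 0.134, -0.694]
wrist_force: [0.5, -0.2, 0.9]
opening: -0.002
```

```bash
python3 o.py
```

```text
40.75 [ 0.4831 -0.0316  0.07  ] Ftool [-0.8787  0.3502 -0.4346] T [ 0.0786 -0.0776 -0.0047] op -0.002
```

Call:
step_arm(motion=[[0.8,0,0,0,0,0,255],[1.5,0,0,0,0,0,255],[1.5,0,0,0,0,0,255]])

```text
time_s: 41.12
eef_pos: [0.4832, -0.0315, 0.0685]
eef_rot: [0.135, 0.694, 0.134, -0.694]
wrist_force: [-0.4, -0.2, 0.6]
opening: -0.003
```

```bash
python3 o.py
```

```text
41.125 [ 0.4832 -0.0315  0.0685] Ftool [-0.5871 -0.0019  0.427 ] T [ 0.0254 -0.0267  0.0012] op -0.003
```

No bottoming force yet, and the estimate is about 1.4 rad. I'll lift off and measure.

Call:
step_arm(motion=[[-20,0,0,0,0,0,255],[-70,0,0,0,0,0,255],[-120,0,60,0,0,0,255],[-120,40,120,0,0,0,255],[-120,60,150,0,0,0,255],[-120,60,150,0,0,0,255],[-120,60,150,0,0,0,255]])

```text
time_s: 42.0
eef_pos: [0.3664, -0.143, 0.1888]
eef_rot: [0.135, 0.695, 0.133, -0.694]
wrist_force: [0.7, 0.4, -0.7]
opening: 0.003
```

```bash
python3 knob.py; python3 o.py
```

```text
top 70 343 351 252 261 [ 0.4806 -0.0299  0.1049]
side 51 332 339 241 248 [ 0.4787 -0.0243  0.1036]
knob [ 0.4824 -0.0303  0.097 ] gap 0.0005195342338758389
42.1 [ 0.3667 -0.1421  0.1886] Ftool [ 0.0064 -1.0852 -0.4359] T [0.0106 0.0072 0.0006] op 0.001
```

```bash
python3 knob.py; python3 -c "
from bench import ctrl; print(ctrl.hand_in())"
```

```text
top 69 343 351 253 261 [ 0.4805 -0.0299  0.105 ]
side 54 332 339 241 248 [ 0.4785 -0.0242  0.1035]
knob [ 0.4817 -0.0301  0.0974] gap 0.0005480705997137709
the job is handed in; nothing more can be done
None
```

I handed the job in at about 42 s: the bolt is across and its handle is down in the notch, held there and released. No verdict came back.

**What I did:** I gripped the red knob, slid the bolt until the handle met the cheek, and backed off under 1 mm. Then I turned the handle into the notch with the tool tilted along it. The last part, from about 1.1 rad, I pressed down from above with shut fingers at about 1 N, then lifted clear.

**Last checks:**
- **Handle angle:** two pictures before handing in put the knob at z ≈ 0.097 m, about 1.4 rad (1.25 needed). I saw no movement between them beyond 1 mm, which is the measuring noise.
- **Not fully down:** I did not feel the handle reach its end stop, so it may be about 0.1 rad short of the full 1.5.
- **Bolt position:** judged from the knob's place and from the handle being caught beside the cheek; I could not read the joint directly.
- **Robot:** clear of everything, with no contact force on the wrist.

**What failed or disagreed:**
- **Tool position:** the fingertips were about 40 mm behind where the reported tool position put them. My first grasp therefore closed on air above the knob, and I corrected for this from the cameras.
- **Lost grips:** with the tool held vertical, the knob slipped out twice during the turn and the bolt sprang back. In the final attempt it was slipping again near the end, so I opened the gripper and finished by pressing.
- **Contact force:** pressing on the cheek added about 4 N. I could not measure the force on the ledge during the two slips; I estimated up to about 14 N, with the limit at 15 N.
- **Other objects:** I felt nothing else touched, but I did not measure their positions again at the end.

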